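Re-arm the quarter-turn stake plate

TASK

Swap the flat-topped and the round-topped stake on the stake plate, so that each ends locked in the slot where the other was, and lock every spare stake that waits in a wooden stand on the bench into a free slot of its own. A stake locks when its T-foot goes down lengthwise through the slot until the collar rests on the plate and is then turned a quarter turn, square across the slot; turn a locked stake back the same way to lift it out. Leave the stakes standing upright in the middle of their slots, and do not shift the jar, bottle, mug and spool; the emptied stands may stay anywhere on the bench.

Things in the scene. Friction and masses are not known exactly. Their poses are not given: they have to be found in the camera images.
- plate: steel stake plate 220 x 220 mm, screwed down; top 40 mm above the bench, 8 mm thick, hollow below, on rails under its left and right edges. Origin on the bench under its centre; x away from the robot, y left (turned up to 17 degrees). Four slots. Fully down, a stake's collar rests on the plate: its origin is 16 mm above the bench, its foot 4 mm clear below the plate, free to turn either way
- slot0 (a point): centre of the near left slot, level with the plate's top, axes as the plate. Slot 66 mm long (plate x), 28 mm wide (y), 50 mm from the plate's middle in x and y; a foot passes only when along the slot (3 mm clearance a side); locked = foot along plate y
- slot1 (a point): centre of the near right slot, level with the plate's top, axes as the plate. Slot 66 mm long (plate x), 28 mm wide (y), 50 mm from the plate's middle in x and y; a foot passes only when along the slot (3 mm clearance a side); locked = foot along plate y
- slot2 (a point): centre of the far left slot, level with the plate's top, axes as the plate. Slot 66 mm long (plate x), 28 mm wide (y), 50 mm from the plate's middle in x and y; a foot passes only when along the slot (3 mm clearance a side); locked = foot along plate y
- slot3 (a point): centre of the far right slot, level with the plate's top, axes as the plate. Slot 66 mm long (plate x), 28 mm wide (y), 50 mm from the plate's middle in x and y; a foot passes only when along the slot (3 mm clearance a side); locked = foot along plate y
- flat_stake: stake, 76 mm tall, about 0.36 kg; origin at centre of underside, z up, x along T-foot. From below: T-foot 60 (x) x 22 (y) x 12 mm; neck 18 dia, 12 long; collar 42 dia, 6 thick, top at z 30; wooden head with flat grip faces at x = +-12 mm all the way up. Flat-topped: head 50 wide (y), only 74 mm tall. Starts locked in a slot.
- round_stake: stake, 76 mm tall, about 0.36 kg; origin at centre of underside, z up, x along T-foot. From below: T-foot 60 (x) x 22 (y) x 12 mm; neck 18 dia, 12 long; collar 42 dia, 6 thick, top at z 30; wooden head with flat grip faces at x = +-12 mm all the way up. Round-topped: head 44 wide (y), top a half circle. Starts locked in a slot.
- ridge_stake: stake, 76 mm tall, about 0.36 kg; origin at centre of underside, z up, x along T-foot. From below: T-foot 60 (x) x 22 (y) x 12 mm; neck 18 dia, 12 long; collar 42 dia, 6 thick, top at z 30; wooden head with flat grip faces at x = +-12 mm all the way up. Ridge-topped: head 40 wide (y), roof-like top. Spare: starts in a wooden stand, unlocked; may be absent.
- saddle_stake: stake, 76 mm tall, about 0.36 kg; origin at centre of underside, z up, x along T-foot. From below: T-foot 60 (x) x 22 (y) x 12 mm; neck 18 dia, 12 long; collar 42 dia, 6 thick, top at z 30; wooden head with flat grip faces at x = +-12 mm all the way up. Two-horned: head 52 wide (y), gap 24 wide above z 58. Spare: starts in a wooden stand, unlocked; may be absent.
- step_stake: stake, 76 mm tall, about 0.36 kg; origin at centre of underside, z up, x along T-foot. From below: T-foot 60 (x) x 22 (y) x 12 mm; neck 18 dia, 12 long; collar 42 dia, 6 thick, top at z 30; wooden head with flat grip faces at x = +-12 mm all the way up. Stepped: head 48 wide (y), above z 48 only 22 wide. Spare: starts in a wooden stand, unlocked; may be absent.
- stand0: loose wooden storage stand 90 x 60 x 30 mm, 0.5 kg, with an open slot 66 x 28 mm along its x; origin at the centre of its underside. A spare hangs in it by its collar, foot along the slot (stake origin 6 mm above the bench), and lifts straight out; one stand per spare, empty where the spare is absent
- stand1: loose wooden storage stand 90 x 60 x 30 mm, 0.5 kg, with an open slot 66 x 28 mm along its x; origin at the centre of its underside. A spare hangs in it by its collar, foot along the slot (stake origin 6 mm above the bench), and lifts straight out; one stand per spare, empty where the spare is absent
- stand2: loose wooden storage stand 90 x 60 x 30 mm, 0.5 kg, with an open slot 66 x 28 mm along its x; origin at the centre of its underside. A spare hangs in it by its collar, foot along the slot (stake origin 6 mm above the bench), and lifts straight out; one stand per spare, empty where the spare is absent
- flux_jar: bystander: stoneware jar 55 mm diameter, 60 mm tall, origin at its underside
- glue_bottle: bystander: small white squeeze bottle 31 mm diameter, 94 mm tall, origin at its underside
- coffee_mug: bystander: green mug, 96 mm tall, 125 mm over the handle, origin at its underside
- solder_spool: bystander: spool 46 mm diameter, 23 mm tall, origin at its underside
There are look-alikes about, which are no part of the job. What is shaped like the step_stake but purple is not meant.

How it is judged:
At the end, for the whole second after the job is handed in: Flat and round stake stand within 12 mm of the centre of the slot where the other started, each spare within 12 mm of another slot's; all collars rest on the plate (origin 12 to 20 mm up), feet within 0.3 rad of square across, upright within 0.12 rad, at rest (z of flat_stake in the frame of plate between 0.012 and 0.02 m and angle between the x axis of each of flat_stake, round_stake, ridge_stake, saddle_stake, step_stake and the y axis of plate, either way round below 0.3 rad and angle between each of flat_stake, round_stake, ridge_stake, saddle_stake, step_stake's own z axis and vertical below 0.12 rad and linear speed of each of flat_stake, round_stake, ridge_stake, saddle_stake, step_stake below 0.02 m/s and z of round_stake in the frame of plate between 0.012 and 0.02 m and z of ridge_stake in the frame of plate between 0.012 and 0.02 m and z of saddle_stake in the frame of plate between 0.012 and 0.02 m and z of step_stake in the frame of plate between 0.012 and 0.02 m and distance of each of flat_stake, round_stake from where it was at the start of the episode above 0.08 m and ((horizontal distance between flat_stake and slot0 below 0.012 m and horizontal distance between round_stake and slot3 below 0.012 m) or (horizontal distance between flat_stake and slot3 below 0.012 m and horizontal distance between round_stake and slot0 below 0.012 m)) and (horizontal distance between ridge_stake and slot1 below 0.012 m or horizontal distance between ridge_stake and slot2 below 0.012 m) and (horizontal distance between saddle_stake and slot1 below 0.012 m or horizontal distance between saddle_stake and slot2 below 0.012 m) and (horizontal distance between step_stake and slot1 below 0.012 m or horizontal distance between step_stake and slot2 below 0.012 m)); the robot touches nothing.
It fails at once if a bystander (jar, bottle, mug, spool) is shifted by more than 4 cm (distance of any of flux_jar, glue_bottle, coffee_mug, solder_spool from where it was at the start of the episode above 0.04 m).
Of ridge_stake, saddle_stake, step_stake only 1 to 2 are there at a start; the rules pass over those that are not, and their reading is None.
At some moment in a run one of stand0, stand1, stand2 may be knocked a few centimetres aside while the robot is not near it.
Once in a run the grip may slacken for a moment while it holds something.
It also fails if it takes over 210 s, if anything falls off the work surface, if the arm or the gripper's body presses on something with over 40 N, if the wrist force passes 120 N, or if a joint passes its speed limit or range.

ROBOT

A 7-joint arm with a two-finger parallel gripper is mounted at the origin on a cart in front of the work surface, level with it; the furniture and walls round the work are solid. World frame = base frame: x ahead of the robot, y to its left, z up, the work surface at z = 0. Lengths are in m, angles in rad, forces in N, time in s.
With the tool pointing down it reaches from about 0.425 to 0.875 m from the base axis. Payload 4.7 kg.
Tool frame: the origin (TCP) lies midway between the tips of the shut fingers; the grasp point (between the pads) lies 19 mm behind it (pinch_z is the z of the grasp point in the tool frame, in m); z points along the fingers, y is the line along which they close (so a half turn about z gives the same grasp; the last joint's range is limited). The gripper opens to 87 mm and grips with 3 to 60 N. Pads are 19 mm wide; open, the fingers measure 117 mm over their backs; the gripper's body (75 mm by 190 mm) begins 51 mm behind the grasp point.
Start: joints at [-1.113, 0.321, -0.07, 1.45, 0.023, 1.371, -0.057], TCP at [0.279, 0.587, 0.223] pointing down, gripper open.
Joint ranges: [-2.86, 2.86], [-0.3, 2.09], [-1.38, 1.24], [0.06, 2.45], [-1.56, 4.7], [0.09, 2.05], [-2.69, 2.69]. Speed limits (rad/s): [2.57, 2.57, 3.14, 3.14, 3.14, 3.14, 3.14].

INTERFACE

Orientations are given as a rotation vector (axis times angle).
In Python, from rig import * gives the robot as it stands.
- The arm moves only by the tool apply_moves, never from a script. Its argument "increments" is a list of rows, each a list of 3 entries, a list of its own where there are three numbers: the shift along the tool's x, y, z in cm, then the turn, a rotation vector about the tool's x, y, z in rad, then the finger opening in cm, from 0 to 8.7. A call has 1 to 12 rows; each row shifts and turns the commanded pose from where the row before left it, along the tool's axes as they then stand; what a row does not reach is not made up. A row lasts 1/8 s, in which the tool goes at most 62.5 mm and 10.7 degrees, less where a joint would pass 70% of its speed; a pose out of reach is approached as far as the arm can. A call is refused whole if a number of a shift passes 6.25 or a number of a turn 0.188, either way. A call with a gripper value outside its range is refused whole. The fingers move at their own pace and stop on an object; the grip force is fixed at half the most. Time passes only in rows, so rows that do not move let the fingers close. It gives the time, the measured TCP pose, the force, the opening and the grip force at its end, in the units of the state.
- state(): the state, without advancing time (a new reading comes with each control period).
- snapshot(name): name is "scene" or "top" or "wrist"; returns a dict with "color" (400x640x3 uint8, blue, green, red), "depth" (400x640 float32, m along the optical axis (not along the pixel's ray), 0 where there is no reading), "vertical_fov" (degrees; the focal length in pixels is half the picture's height over the tangent of half this angle, whatever the lens; pixels are square), "cx", "cy" (the principal point, pixels), "origin" and "attitude" of the camera in the world. Camera axes: x right, y up, looking along -z (the intrinsics and any distortion apply to the point x, -y, -z); pixel columns grow to the right and rows downward; lengths in m; the calibration is good to about 2 mm. The wrist camera is an equidistant fisheye: a pixel r from the principal point sees the ray r / f radians off the axis. A picture is of the moment at which its call begins.
- finish_job(): hands the job in; it is judged then, once.
Trained networks look in a picture, given as the dict that the camera call returned (one of the last four; its "shot" number tells which), for a name from the list of things; names that differ only in an ending like _2 or _b are one class to them, and where a whole thing is asked for, a point or a joint stands for the part that bears it (a point fixed in the world has none). Each returns a list of dicts, best first, with "p" (0 to 1); they miss things now and then, are a little off and sometimes report something else, mostly with a low value. They report only what shows in the picture. A call takes as long as a camera call. They do not tell look-alikes from the thing itself.
- recognise(picture, query): "location" ([x, y, z] in m, in world coordinates, good to about 4 mm: the middle of the surface that is visible of it).
- landmark_of(picture, query): "location" ([x, y, z] in m, in world coordinates, good to about 4 mm: a listed point, or the origin of a listed thing).
The state is a dict: "time": time; "qpos": joint angles; "qd": joint speeds; "tau": joint torques, N m; "tool_pos": TCP position; "tool_rot": TCP orientation; "contact_force": force on the tool from outside, world axes, zero at the start; "moment": the same for the moment, N m; "finger_gap": opening from 0.0 (shut) to 1.0 (fully open); "grip_force": force on a finger pad.
Only numpy, scipy, OpenCV 4.12 (cv2) and the standard library are available. Lean on these libraries where they do the work, as an engineer would, in place of code of your own. Each camera call takes 0.05 s, during which the arm holds its last target. There are 200 camera calls.

## Working session

There is one attempt and no reset: what is moved stays moved. The work goes in short steps, Python scripts to look and compute and a tool call to move; the robot and the scene stay as the last step left them, time stands still between calls to the robot, and variables do not carry over. Pictures are saved under pics/ and viewed, at most 14 in all, crops included, and the job is handed in when it is done.

Besides the shell and the picture viewer there is one more tool, called after "Emit:" as name([rows], argument=value, ...), one row to a line, values as JSON. apply_moves: Moves the arm, as the interface text tells. Its arguments: {"type":"object","properties":{"increments":{"type":"array","items":{"type":"array"}}},"required":["increments"]}

```bash
mkdir -p pics; ls; cat > h.py <<'E'
from rig import *
import numpy as np, cv2
from scipy.spatial.transform import Rotation as R
def Rm(a):
    a=np.array(a,float)
    if a.shape==(3,3): return a
    if a.size==4: return R.from_quat(a).as_matrix()
    return R.from_rotvec(a).as_matrix()
def cloud(s):
    d=s["depth"]; h,w=d.shape; f=h/2/np.tan(np.radians(s["vertical_fov"])/2)
    v,u=np.mgrid[:h,:w]; x=(u-s["cx"])/f; y=(v-s["cy"])/f
    P=np.stack([x*d,-y*d,-d],-1)
    return P@Rm(s["attitude"]).T+np.array(s["origin"])
E
python3 - <<'E'
from h import *
print(state())
t=snapshot("top"); cv2.imwrite("pics/top.png",t["color"]); s=snapshot("scene"); cv2.imwrite("pics/scene.png",s["color"])
for k in("top","scene"):
    p=t if k=="top" else s
    print(k,{a:p[a] for a in p if a not in("color","depth")})
    for q in "plate slot0 slot1 slot2 slot3 flat_stake round_stake ridge_stake saddle_stake step_stake stand0 flux_jar glue_bottle coffee_mug solder_spool".split():
        print(q,[(np.round(r["location"],3).tolist(),round(r["p"],2)) for r in landmark_of(p,q)][:5])
E
```

```text
pics
{'time': 0.0, 'qpos': array([-1.11290075,  0.32181518, -0.07010865,  1.45166832,  0.02265991,
        1.37081269, -0.05690321]), 'qd': array([-0.00015287,  0.00055474, -0.00114957, -0.00203189,  0.00074057,
        0.0011665 , -0.00089741]), 'tau': array([-5.21105703e-04, -4.91296649e+01, -4.04354436e-01, -3.12520587e+01,
       -6.40059239e-02,  4.38279309e-02,  1.64307362e-04]), 'tool_pos': array([0.27890342, 0.58650653, 0.22147017]), 'tool_rot': array([-6.91250341e-01, -3.06431846e+00,  2.97915253e-03]), 'contact_force': array([ 0.22081029,  0.43141322, -0.12805646]), 'moment': array([-0.05249675, -0.00780775,  0.02132672]), 'grip_force': 0.0, 'finger_gap': 1.0011015883687868}
top {'vertical_fov': 43.07686297930477, 'cx': 312.4495856697007, 'cy': 192.1369480180998, 'origin': array([ 0.41298483, -0.04298322,  1.58836912]), 'attitude': array([ 0.06262277, -0.03514871, -1.56828328]), 'shot': 1}
plate [([0.568, -0.056, -0.002], 0.97), ([0.508, -0.089, 0.042], 0.71)]
slot0 [([0.529, 0.004, 0.043], 0.95), ([0.509, -0.09, 0.044], 0.91), ([0.623, -0.007, 0.038], 0.57), ([0.61, -0.108
[... 1552 characters left out ...]
 0.88), ([0.624, -0.002, 0.039], 0.63)]
slot3 [([0.52, 0.008, 0.038], 0.94), ([0.609, -0.102, 0.04], 0.93), ([0.511, -0.095, 0.042], 0.88), ([0.624, -0.002, 0.039], 0.63)]
flat_stake [([0.61, -0.106, 0.019], 0.73)]
round_stake [([0.61, -0.102, 0.042], 0.27)]
ridge_stake [([0.372, -0.217, -0.001], 0.61)]
saddle_stake [([0.462, 0.191, 0.006], 0.75)]
step_stake [([0.61, -0.248, -0.001], 0.72), ([0.375, 0.078, 0.001], 0.61), ([0.462, 0.192, 0.003], 0.15)]
stand0 [([0.465, 0.194, -0.002], 0.55), ([0.482, -0.317, 0.001], 0.5)]
flux_jar [([0.369, -0.217, 0.002], 0.6)]
glue_bottle [([0.685, 0.356, -0.003], 0.48)]
coffee_mug [([0.363, -0.441, -0.0], 0.95)]
solder_spool [([0.376, 0.077, 0.002], 0.53)]
```

View pics/top.png

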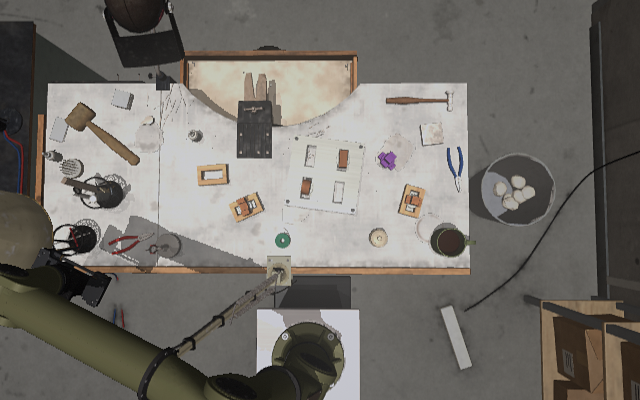

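View pics/scene.png

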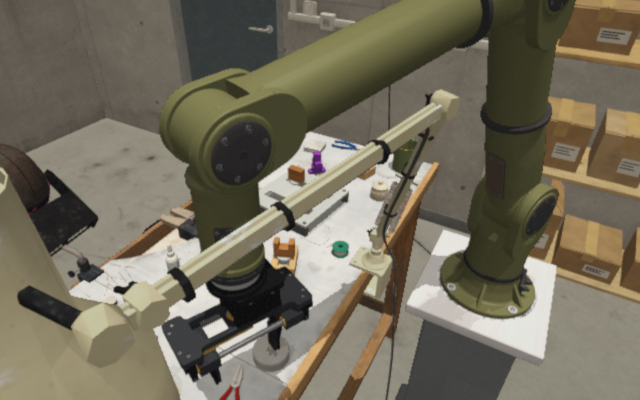

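The top view shows round at px (306,186), flat at (343,158), saddle in its stand at (245,206) and step in its stand at (410,200). There is an empty stand at (213,175), and the purple look-alike is at (387,159). A lamp arm runs from a clamp at (280,268) to about (150,360). The scene view confirms the saddle and shows the lamp arm near the robot arm, so I'll measure the lamp and fit the plate, stakes and stands.

```bash
python3 - <<'E'
from h import *
t=snapshot("top"); P=cloud(t)
for u,v in [(280,262),(260,283),(240,298),(220,315),(200,330),(180,347),(155,358),(150,385),(148,398),(100,350),(200,385),(40,290),(20,220),(85,280),(306,340)]: print("top",u,v,P[v,u].round(3))
s=snapshot("scene"); Q=cloud(s)
for u,v in [(440,112),(425,150),(400,200),(377,255),(380,150),(330,185),(287,215),(230,248),(180,280),(110,310),(60,400-20),(230,150),(400,60),(220,230)]: print("sc",u,v,Q[v,u].round(3))
# plate: points with z 0.03..0.05
m=(abs(P[...,2]-0.04)<0.006)&(P[...,0]>.42)&(P[...,0]<.72)&(P[...,1]>-.2)&(P[...,1]<.1)
m=cv2.morphologyEx(m.astype(np.uint8),cv2.MORPH_CLOSE,np.ones((3,3)))
n,l,st,c=cv2.connectedComponentsWithStats(m); i=1+st[1:,4].argmax(); p=P[(l==i)]
print("plate",st[i],cv2.minAreaRect((p[:,:2]*1000).astype(np.float32)),np.median(p[:,2]))
# tops
bx={"round":(.522,.006),"flat":(.609,-.107),"saddle":(.465,.191),"step":(.484,-.316)}
for k,(x,y) in bx.items():
    near=(np.hypot(P[...,0]-x,P[...,1]-y)<.05)
    for lo,hi in [(.02,.035),(.047,.06),(.06,.074),(.075,.1)]:
        p=P[near&(P[...,2]>lo)&(P[...,2]<hi)]
        if len(p)>8: print(k,lo,len(p),cv2.minAreaRect((p[:,:2]*1000).astype(np.float32)),p.mean(0).round(4))
cv2.imwrite("pics/crop.png",cv2.resize(t["color"][110:260,190:450],None,fx=3,fy=3,interpolation=cv2.INTER_CUBIC))
E
```

```text
top 280 262 [0.296 0.083 0.028]
top 260 283 [ 0.124  0.255 -0.895]
top 240 298 [0.218 0.17  0.249]
top 220 315 [0.19  0.204 0.34 ]
top 200 330 [0.169 0.235 0.414]
top 180 347 [0.148 0.261 0.484]
top 155 358 [0.179 0.246 0.695]
top 150 385 [0.136 0.25  0.705]
top 148 398 [0.112 0.256 0.697]
top 100 350 [0.19  0.347 0.685]
top 200 385 [0.136 0.165 0.702]
top 40 290 [0.285 0.496 0.616]
top 20 220 [0.42  0.689 0.368]
top 85 280 [0.274 0.534 0.348]
top 306 340 [0.067 0.002 0.056]
sc 440 112 [0.129 0.294 0.537]
sc 425 150 [0.152 0.237 0.442]
sc 400 200 [0.197 0.172 0.285]
sc 377 255 [0.251 0.102 0.057]
sc 380 150 [0.164 0.429 0.53 ]
sc 330 185 [0.186 0.518 0.522]
sc 287 215 [0.2   0.586 0.52 ]
sc 230 248 [0.222 0.652 0.517]
sc 180 280 [0.236 0.703 0.513]
sc 110 310 [0.262 0.755 0.513]
sc 60 380 [0.31  0.794 0.431]
sc 230 150 [0.239 0.618 0.599]
sc 400 60 [0.16  0.406 0.635]
sc 220 230 [0.259 0.622 0.502]
plate [ 284  135   81   80 4362] ((544.484130859375, -48.43705749511719), (219.90357971191406, 262.1846008300781), 82.5300064086914) 0.04061334018937901
round 0.02 35 ((520.4376220703125, 
[... 1230 characters left out ...]
648]
saddle 0.075 79 ((463.3309631347656, 191.935546875), (52.21445846557617, 24.28986358642578), 22.9840145111084) [0.4637 0.1915 0.0829]
step 0.02 324 ((483.10546875, -321.39654541015625), (61.648834228515625, 90.27254486083984), 74.42443084716797) [ 0.4827 -0.3176  0.0291]
step 0.047 62 ((482.7616271972656, -320.8907775878906), (47.69160461425781, 24.076663970947266), 76.14897155761719) [ 0.4829 -0.3169  0.0542]
step 0.06 14 ((480.7420959472656, -318.1800231933594), (31.754440307617188, 21.04791259765625), 54.06388854980469) [ 0.4805 -0.3157  0.0675]
step 0.075 61 ((482.5732116699219, -320.9145812988281), (22.816038131713867, 23.8923282623291), 78.72454833984375) [ 0.4831 -0.3204  0.0821]
```

View pics/crop.png

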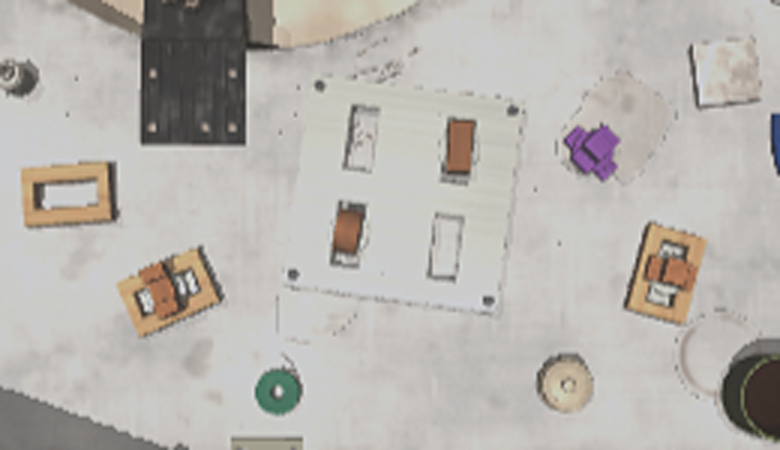

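The crop matches the detections: the saddle stand's long axis is near azimuth 113°, the step stand's near -16°, and the plate's yaw is about -8°. The lamp lies left of the work at an azimuth above 22°, so swinging right is safe. Next is a precise plate fit and a move helper.

```bash
cat >> h.py <<'E'
def Rt(az):  # tool down, closing direction (tool y) at azimuth az (deg)
    a=np.radians(az); y=np.array([np.cos(a),np.sin(a),0]); z=np.array([0,0,-1.]); return np.stack([np.cross(y,z),y,z],1)
def near(az,ref):  # equivalent azimuth (mod 180) nearest to ref
    return az+180*round((ref-az)/180)
def az_now(s): return np.degrees(np.arctan2(*Rm(s["tool_rot"])[[1,0],1]))
def plan(way,start=None):
    """way: list of (xyz, az, rows); prints move rows (cm, rad) from the present pose"""
    s=state(); p=np.array(s["tool_pos"]) ; M=Rm(s["tool_rot"])
    if start: p,M=np.array(start[0]),Rt(start[1])
    for t,az,n in way:
        t=np.array(t,float); D=Rt(az); out=[]
        for k in range(n):
            f=n-k
            d=M.T@(t-p)/f*100; r=R.from_matrix(M.T@D).as_rotvec()/f
            d=d.round(2); r=r.round(3); out.append((d.tolist(),r.tolist()))
            p=p+M@d/100; M=M@Rm(r)
        print("->",t.round(4),az); print(out)
def st():
    s=state(); print("t%.2f"%s["time"],"tcp",np.round(s["tool_pos"],4),"az %.1f"%az_now(s),"tilt %.3f"%np.arccos(min(1,-Rm(s["tool_rot"])[2,2])),"F",np.round(s["contact_force"],1),"M",np.round(s["moment"],2),"gap %.1fmm"%(87*s["finger_gap"]),"grip %.1f"%s["grip_force"],"q",np.round(s["qpos"],2))
E
python3 - <<'E'
from h import *
from scipy.optimize import minimize
acc=[]
for i in range(3):
    t=snapshot("top");P=cloud(t);acc.append(P)
P=np.median(acc,0)
m=(abs(P[...,2]-0.0405)<0.005)&(P[...,0]>.42)&(P[...,0]<.71)&(P[...,1]>-.2)&(P[...,1]<.1)
m=cv2.morphologyEx(m.astype(np.uint8),cv2.MORPH_OPEN,np.ones((3,3)))
n,l,sts,c=cv2.connectedComponentsWithStats(m); i=1+sts[1:,4].argmax(); on=P[l==i][:,:2]
reg=(P[...,0]>.40)&(P[...,0]<.73)&(P[...,1]>-.22)&(P[...,1]<.12)
off=P[reg&(P[...,2]<.015)][:,:2]; print(sts[i],len(on),len(off))
def inside(q,v):
    a=np.radians(v[2]); d=q-v[:2]; x=d@[np.cos(a),np.sin(a)]; y=d@[-np.sin(a),np.cos(a)]
    o=np.maximum(abs(x),abs(y))-.11
    s=-np.minimum.reduce([np.maximum(abs(x-sx*.05)-.033,abs(y-sy*.05)-.014) for sx in(1,-1) for sy in (1,-1)])
    return np.maximum(o,s) # <0 solid
sg=lambda z:1/(1+np.exp(-z/.0015))
f=lambda v:sg(inside(on,v)).sum()+sg(-inside(off,v)).sum()
b=min((minimize(f,[.565,-.052,y],method="Nelder-Mead",options=dict(initial_simplex=[[.565,-.052,y],[.572,-.052,y],[.565,-.045,y],[.565,-.052,y+3]])) for y in(-6,-8,-10)),key=lambda r:r.fun)
print(b.x,b.fun)
c=b.x[:2];a=np.radians(b.x[2]);
for k,(sx,sy) in enumerate([(-1,1),(-1,-1),(1,1),(1,-1)]): print("slot",k,(c+.05*np.array([sx*np.cos(a)-sy*np.sin(a),sx*np.sin(a)+sy*np.cos(a)])).round(4))
def head(k,x,y,z0):
    # top outline
    p=P[(np.hypot(P[...,0]-x,P[...,1]-y)<.04)&(P[...,2]>z0)][:,:2]; r=cv2.minAreaRect((p*1000).astype(np.float32)); bp=cv2.boxPoints(r); e=[bp[1]-bp[0],bp[2]-bp[1]]; e=max(e,key=np.linalg.norm)
    print(k,np.round(r[0],1),np.round(r[1],1),"wide az",np.degrees(np.arctan2(e[1],e[0])).round(1),len(p))
head("round",.522,.005,.06);head("flat",.606,-.107,.06);head("saddle",.463,.191,.05);head("step",.483,-.32,.047)
plan([([.38,.25,.24],near(0,64)-0,8)])
E
```

```text
[ 284  135   80   79 4004] 4004 6548
[ 0.5661616  -0.05102549 -7.57554647] 259.0286366659881
slot 0 [0.5232 0.0051]
slot 1 [ 0.51  -0.094]
slot 2 [ 0.6223 -0.0081]
slot 3 [ 0.6091 -0.1072]
round [523.2   4.8] [24.1 43.3] wide az -11.4 121
flat [ 606.8 -107.1] [23.9 50.7] wide az -2.4 146
saddle [463.4 191.7] [51.8 24.2] wide az 23.2 162
step [ 482.9 -320.5] [47.8 24.3] wide az 75.4 139
-> [0.38 0.25 0.24] 0
[([-2.95, -3.26, -0.22], [0.0, -0.0, 0.141]), ([-3.38, -2.82, -0.22], [0.0, -0.0, 0.141]), ([-3.74, -2.31, -0.22], [0.0, -0.0, 0.141]), ([-4.03, -1.77, -0.22], [0.0, -0.0, 0.141]), ([-4.23, -1.18, -0.22], [0.0, -0.0, 0.141]), ([-4.36, -0.58, -0.21], [0.0, -0.0, 0.141]), ([-4.4, 0.04, -0.22], [0.0, -0.0, 0.14]), ([-4.35, 0.66, -0.21], [0.0, -0.0, 0.141])]
```

```bash
python3 - <<'E'
from h import *
st()
plan([([.42,.27,.23],75,7),([.607,-.107,.15],87.5,9),([.607,-.107,.05],87.5,4)])
E
```

```text
t1.85 tcp [0.2791 0.587  0.2226] az 64.6 tilt 0.000 F [-0.5  0.1 -0.1] M [-0.01 -0.04 -0.  ] gap 87.1mm grip 0.0 q [-1.11  0.32 -0.07  1.45  0.02  1.37 -0.06]
-> [0.42 0.27 0.23] 75
[([-3.76, -3.23, -0.11], [0.0, 0.0, -0.026]), ([-3.68, -3.32, -0.11], [0.0, 0.0, -0.026]), ([-3.59, -3.42, -0.1], [0.0, 0.0, -0.026]), ([-3.5, -3.51, -0.11], [0.0, 0.0, -0.026]), ([-3.41, -3.6, -0.1], [0.0, 0.0, -0.026]), ([-3.31, -3.69, -0.11], [0.0, 0.0, -0.026]), ([-3.21, -3.77, -0.1], [0.0, 0.0, -0.026])]
-> [ 0.607 -0.107  0.15 ] 87.5
[([-3.09, -3.51, 0.89], [0.0, 0.0, -0.024]), ([-3.01, -3.58, 0.89], [0.0, 0.0, -0.024]), ([-2.92, -3.65, 0.89], [0.0, 0.0, -0.024]), ([-2.83, -3.72, 0.89], [0.0, 0.0, -0.024]), ([-2.74, -3.79, 0.89], [0.0, 0.0, -0.024]), ([-2.65, -3.85, 0.89], [0.0, 0.0, -0.025]), ([-2.55, -3.92, 0.89], [0.0, 0.0, -0.024]), ([-2.46, -3.98, 0.88], [0.0, 0.0, -0.025]), ([-2.35, -4.04, 0.89], [0.0, 0.0, -0.024])]
-> [ 0.607 -0.107  0.05 ] 87.5
[([-0.0, 0.0, 2.5], [0.0, 0.0, -0.0]), ([-0.0, 0.0, 2.5], [0.0, 0.0, -0.0]), ([-0.0, 0.0, 2.5], [0.0, 0.0, -0.0]), ([-0.0, 0.0, 2.5], [0.0, 0.0, -0.0])]
```

Emit:
apply_moves([
  [[-3.8,-3.2,-0.1],[0,0,-0.026],8.7],
  [[-3.7,-3.3,-0.1],[0,0,-0.026],8.7],
  [[-3.6,-3.4,-0.1],[0,0,-0.026],8.7],
  [[-3.5,-3.5,-0.1],[0,0,-0.026],8.7],
  [[-3.4,-3.6,-0.1],[0,0,-0.026],8.7],
  [[-3.3,-3.7,-0.1],[0,0,-0.026],8.7],
  [[-3.2,-3.8,-0.1],[0,0,-0.026],8.7],
  [[0,0,0],[0,0,0],8.7],
])

```text
time: 2.85
tool_pos: [0.4228, 0.2658, 0.2302]
tool_rot: [0.422, 3.112, -0.0]
contact_force: [0.1, 1.4, -0.3]
finger_gap: 0.999
grip_force: 0.0
```

```bash
python3 - <<'E'
from h import *
st()
plan([([.607,-.107,.15],87.5,9)])
E
```

```text
t2.85 tcp [0.4228 0.2658 0.2302] az 74.5 tilt 0.001 F [ 0.1  1.4 -0.3] M [ 0.04 -0.    0.01] gap 86.9mm grip 0.0 q [-0.75 -0.01  0.14  1.81  0.    1.34  0.69]
-> [ 0.607 -0.107  0.15 ] 87.5
[([-3.07, -3.45, 0.9], [-0.0, 0.0, -0.025]), ([-2.99, -3.52, 0.89], [-0.0, 0.0, -0.025]), ([-2.9, -3.6, 0.9], [-0.0, 0.0, -0.025]), ([-2.81, -3.67, 0.89], [-0.0, 0.0, -0.025]), ([-2.72, -3.74, 0.9], [-0.0, 0.0, -0.025]), ([-2.62, -3.8, 0.89], [-0.0, 0.0, -0.025]), ([-2.52, -3.87, 0.9], [-0.0, 0.0, -0.025]), ([-2.43, -3.93, 0.89], [-0.0, 0.001, -0.026]), ([-2.33, -3.98, 0.89], [-0.0, 0.0, -0.025])]
```

Emit:
apply_moves([
  [[-3.1,-3.4,0.9],[0,0,-0.025],8.7],
  [[-3.0,-3.5,0.9],[0,0,-0.025],8.7],
  [[-2.9,-3.6,0.9],[0,0,-0.025],8.7],
  [[-2.8,-3.7,0.9],[0,0,-0.025],8.7],
  [[-2.7,-3.7,0.9],[0,0,-0.025],8.7],
  [[-2.6,-3.8,0.9],[0,0,-0.025],8.7],
  [[-2.5,-3.9,0.9],[0,0,-0.025],8.7],
  [[-2.4,-3.9,0.9],[0,0,-0.025],8.7],
  [[-2.3,-4.0,0.9],[0,0,-0.025],8.7],
  [[0,0,0],[0,0,0],8.7],
])

```text
time: 4.1
tool_pos: [0.607, -0.1042, 0.1474]
tool_rot: [-0.066, -3.14, 0.004]
contact_force: [0.1, -0.5, -0.8]
finger_gap: 1.0
grip_force: 0.0
```

```bash
python3 - <<'E'
from h import *
st()
plan([([.607,-.107,.05],87.5,4)])
E
```

```text
t4.10 tcp [ 0.607  -0.1042  0.1474] az 87.6 tilt 0.003 F [ 0.1 -0.5 -0.8] M [0.05 0.04 0.05] gap 87.0mm grip 0.0 q [-0.27  0.31  0.48  1.65 -0.15  1.21  1.77]
-> [ 0.607 -0.107  0.05 ] 87.5
[([-0.01, -0.06, 2.44], [-0.001, -0.0, 0.0]), ([-0.0, -0.07, 2.43], [-0.001, -0.0, 0.001]), ([-0.01, -0.07, 2.44], [-0.0, -0.001, 0.0]), ([0.0, -0.07, 2.43], [-0.001, -0.0, 0.001])]
```

Emit:
apply_moves([
  [[0,-0.1,2.4],[0,0,0],8.7],
  [[0,-0.1,2.4],[0,0,0],8.7],
  [[0,-0.1,2.4],[0,0,0],8.7],
  [[0,0,2.5],[0,0,0],8.7],
  [[0,0,0],[0,0,0],5],
  [[0,0,0],[0,0,0],1.5],
  [[0,0,0],[0,0,0],1.5],
  [[0,0,0],[0,0,0],1.5],
  [[0,0,0],[0,0,0],1.5],
])

```text
time: 5.22
tool_pos: [0.607, -0.1035, 0.052]
tool_rot: [0.058, 3.14, 0.0]
contact_force: [0.5, 0.4, 0.2]
finger_gap: 0.517
grip_force: 0.0
```

```bash
python3 - <<'E'
from h import *
st()
s=snapshot("wrist"); cv2.imwrite("pics/w1.png",s["color"])
E
```

```text
t5.22 tcp [ 0.607  -0.1035  0.052 ] az 87.9 tilt 0.001 F [0.5 0.4 0.2] M [ 0.01  0.03 -0.02] gap 45.0mm grip 0.0 q [-0.25  0.41  0.46  1.74 -0.21  1.04  1.82]
```

View pics/w1.png

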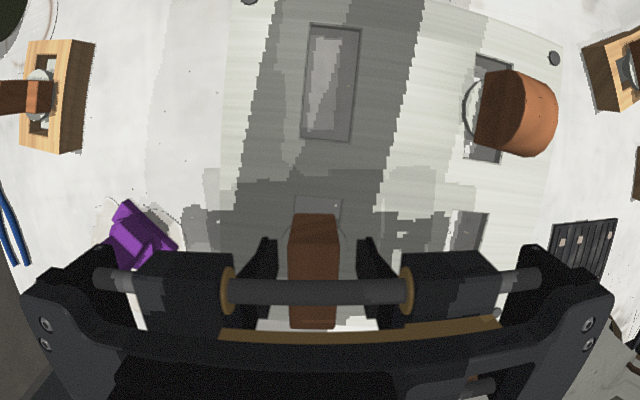

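The wrist view shows the fingers straddling the flat head at px (313,270), still partly open. I'll close them.

Emit:
apply_moves([
  [[0,-0.3,0.1],[0,0,0],1.5],
  [[0,0,0],[0,0,0],1.5],
  [[0,0,0],[0,0,0],1.5],
  [[0,0,0],[0,0,0],1.5],
  [[0,0,0],[0,0,0],1.5],
  [[0,0,0],[0,0,0],1.5],
])

```text
time: 6.02
tool_pos: [0.6064, -0.1065, 0.0505]
tool_rot: [-0.058, -3.141, -0.0]
contact_force: [-1.5, -0.0, 1.4]
finger_gap: 0.272
grip_force: 30.0
```

```bash
python3 - <<'E'
from h import *
st()
s=state(); p=s["tool_pos"]
plan([(p,-7.6,10)])
E
```

```text
t6.03 tcp [ 0.6064 -0.1065  0.0505] az 87.9 tilt 0.000 F [-1.5 -0.   1.4] M [ 0.13  0.32 -0.02] gap 23.7mm grip 30.0 q [-0.24  0.41  0.46  1.74 -0.21  1.04  1.82]
-> [ 0.6064 -0.1065  0.0505] -7.6
[([0.0, 0.0, 0.0], [-0.0, -0.0, 0.167]), ([0.0, 0.0, 0.0], [-0.0, -0.0, 0.167]), ([0.0, 0.0, 0.0], [-0.0, -0.0, 0.167]), ([0.0, 0.0, 0.0], [-0.0, -0.0, 0.167]), ([0.0, 0.0, 0.0], [-0.0, -0.0, 0.166]), ([0.0, 0.0, 0.0], [-0.0, -0.0, 0.167]), ([0.0, 0.0, 0.0], [-0.0, -0.0, 0.166]), ([0.0, 0.0, 0.0], [-0.0, -0.0, 0.167]), ([0.0, 0.0, 0.0], [-0.0, -0.0, 0.166]), ([0.0, 0.0, 0.0], [-0.0, -0.0, 0.167])]
```

Emit:
apply_moves([
  [[0,0,-0.1],[0,0,0.167],1.5],
  [[0,0,0],[0,0,0.167],1.5],
  [[0,0,0],[0,0,0.167],1.5],
  [[0,0,0],[0,0,0.167],1.5],
  [[0,0,0],[0,0,0.167],1.5],
  [[0,0,0],[0,0,0.167],1.5],
  [[0,0,0],[0,0,0.167],1.5],
  [[0,0,0],[0,0,0.167],1.5],
  [[0,0,0],[0,0,0.167],1.5],
  [[0,0,0],[0,0,0.167],1.5],
  [[0,0,0],[0,0,0],1.5],
])

```text
time: 7.4
tool_pos: [0.6061, -0.1063, 0.0507]
tool_rot: [-2.365, -2.068, 0.002]
contact_force: [-0.3, 0.2, -3.9]
finger_gap: 0.276
grip_force: 30.0
```

```bash
python3 - <<'E'
from h import *
st()
plan([([.6091,-.1072,.053],-7.6,2)])
E
```

```text
t7.40 tcp [ 0.6061 -0.1063  0.0507] az -7.7 tilt 0.001 F [-0.3  0.2 -3.9] M [-0.03  0.07 -0.01] gap 24.0mm grip 30.0 q [-0.49  0.49  0.79  1.75 -0.39  1.07  0.29]
-> [ 0.6091 -0.1072  0.053 ] -7.6
[([-0.02, 0.15, -0.11], [-0.001, 0.0, -0.001]), ([-0.03, 0.15, -0.12], [-0.0, 0.001, -0.0])]
```

Emit:
apply_moves([
  [[0,0.2,-0.1],[0,0,0],1.5],
  [[0,0.1,-0.3],[0,0,0],1.5],
  [[0,0,-1.0],[0,0,0],1.5],
  [[0,0,-1.5],[0,0,0],1.5],
  [[0,0,-1.5],[0,0,0],1.5],
  [[0,0,-1.5],[0,0,0],1.5],
  [[0,0,0],[0,0,0],1.5],
])

```text
time: 8.28
tool_pos: [0.6108, -0.1072, 0.1126]
tool_rot: [2.365, 2.064, 0.004]
contact_force: [-0.3, -0.6, -3.6]
finger_gap: 0.273
grip_force: 30.0
```

```bash
python3 - <<'E'
from h import *
st()
plan([([.510,-.094,.108],-7.6,5)])
s=snapshot("wrist"); cv2.imwrite("pics/w2.png",s["color"])
E
```

```text
t8.28 tcp [ 0.6108 -0.1072  0.1126] az -7.8 tilt 0.004 F [-0.3 -0.6 -3.6] M [-0.13  0.04  0.01] gap 23.8mm grip 30.0 q [-0.52  0.42  0.82  1.69 -0.33  1.17  0.25]
-> [ 0.51  -0.094  0.108] -7.6
[([-0.01, -2.03, 0.08], [0.001, -0.0, -0.001]), ([-0.01, -2.03, 0.09], [0.001, -0.0, -0.001]), ([-0.01, -2.04, 0.09], [0.001, -0.0, -0.0]), ([-0.01, -2.03, 0.09], [0.0, -0.0, -0.001]), ([-0.0, -2.04, 0.09], [0.001, -0.001, -0.0])]
```

View pics/w2.png

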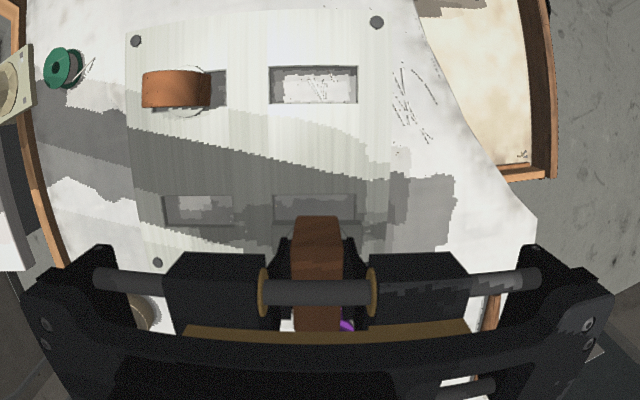

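The stake is lifted clear, with its weight showing as 3.6 N. The wrist view also shows slot 1 free at px (197,210).

Emit:
apply_moves([
  [[0,-2.0,0.1],[0,0,0],1.5],
  [[0,-2.0,0.1],[0,0,0],1.5],
  [[0,-2.0,0.1],[0,0,0],1.5],
  [[0,-2.1,0.1],[0,0,0],1.5],
  [[0,-2.1,0.1],[0,0,0],1.5],
  [[0,0,0],[0,0,0],1.5],
])

```text
time: 9.07
tool_pos: [0.5067, -0.0926, 0.1048]
tool_rot: [-2.365, -2.064, 0.0]
contact_force: [-0.1, -1.0, -3.9]
finger_gap: 0.272
grip_force: 30.0
```

```bash
python3 - <<'E'
from h import *
st()
plan([([.510,-.094,.083],-7.6,2),([.510,-.094,.0495],-7.6,4)])
E
```

```text
t9.07 tcp [ 0.5067 -0.0926  0.1048] az -7.8 tilt 0.003 F [-0.1 -1.  -3.9] M [-0.06 -0.    0.04] gap 23.7mm grip 30.0 q [-0.68  0.17  0.89  1.95 -0.15  1.09  0.13]
-> [ 0.51  -0.094  0.083] -7.6
[([-0.05, 0.17, 1.09], [-0.001, -0.001, -0.002]), ([-0.04, 0.18, 1.09], [-0.001, -0.001, -0.001])]
-> [ 0.51   -0.094   0.0495] -7.6
[([-0.0, -0.0, 0.84], [-0.0, 0.0, -0.0]), ([-0.0, -0.0, 0.84], [-0.0, 0.0, -0.0]), ([-0.0, -0.0, 0.84], [-0.0, 0.0, -0.0]), ([-0.0, -0.0, 0.83], [-0.0, 0.0, -0.0])]
```

Emit:
apply_moves([
  [[-0.1,0.3,0.8],[0,0,0],1.5],
  [[0,0,0.8],[0,0,0],1.5],
  [[0,0,0.8],[0,0,0],1.5],
  [[0,0,0.7],[0,0,0],1.5],
  [[0,0,0],[0,0,0],1.5],
])

```text
time: 9.7
tool_pos: [0.5113, -0.0945, 0.0743]
tool_rot: [-2.367, -2.065, 0.001]
contact_force: [-1.4, 0.9, -2.0]
finger_gap: 0.277
grip_force: 30.0
```

```bash
python3 - <<'E'
from h import *
st()
plan([([.510,-.094,.0495],-7.6,4)])
E
```

```text
t9.70 tcp [ 0.5113 -0.0945  0.0743] az -7.8 tilt 0.001 F [-1.4  0.9 -2. ] M [-0.01  0.21  0.02] gap 24.1mm grip 30.0 q [-0.65  0.23  0.87  1.97 -0.21  1.03  0.18]
-> [ 0.51   -0.094   0.0495] -7.6
[([0.01, -0.03, 0.62], [-0.0, 0.0, -0.001]), ([0.01, -0.04, 0.62], [-0.0, 0.0, -0.001]), ([0.01, -0.03, 0.62], [-0.0, 0.0, -0.001]), ([0.01, -0.04, 0.62], [-0.001, 0.0, -0.0])]
```

Emit:
apply_moves([
  [[0,-0.1,0.6],[0,0,0],1.5],
  [[0,0,0.6],[0,0,0],1.5],
  [[0,0,0.6],[0,0,0],1.5],
  [[0,0,0.5],[0,0,0],1.5],
  [[0,0,0],[0,0,0],1.5],
])

```text
time: 10.32
tool_pos: [0.5113, -0.092, 0.0511]
tool_rot: [-2.365, -2.067, -0.004]
contact_force: [2.4, 5.1, -4.3]
finger_gap: 0.276
grip_force: 47.0
```

```bash
python3 - <<'E'
from h import *
st()
E
```

```text
t10.32 tcp [ 0.5113 -0.092   0.0511] az -7.7 tilt 0.003 F [ 2.4  5.1 -4.3] M [ 1.3  -0.59  0.13] gap 24.0mm grip 47.0 q [-0.63  0.27  0.86  1.99 -0.25  0.99  0.21]
```

Emit:
apply_moves([
  [[0,0,0.1],[0,0,0],6],
  [[0,0,0],[0,0,0],6],
  [[0,0,0],[0,0,0],6],
  [[0,0,-2],[0,0,0],8.7],
  [[0,0,-3],[0,0,0],8.7],
  [[0,0,-3],[0,0,0],8.7],
  [[0,0,0],[0,0,0],8.7],
])

```text
time: 11.2
tool_pos: [0.5122, -0.095, 0.1328]
tool_rot: [2.366, 2.063, 0.007]
contact_force: [0.2, 0.4, 0.4]
finger_gap: 0.959
grip_force: 0.0
```

```bash
python3 - <<'E'
from h import *
st()
plan([([.5228,.0048,.13],79,9),([.5228,.0048,.0505],79,4)])
E
```

```text
t11.20 tcp [ 0.5122 -0.095   0.1328] az -7.8 tilt 0.005 F [0.2 0.4 0.4] M [-0.1   0.04 -0.03] gap 83.4mm grip 0.0 q [-0.7   0.14  0.9   1.91 -0.12  1.14  0.11]
-> [0.5228 0.0048 0.13  ] 79
[([1.11, -0.03, 0.03], [0.001, 0.0, -0.168]), ([1.11, 0.15, 0.03], [0.0, 0.0, -0.168]), ([1.06, 0.34, 0.03], [0.001, 0.0, -0.168]), ([0.99, 0.51, 0.03], [0.0, 0.0, -0.169]), ([0.89, 0.67, 0.03], [0.0, 0.0, -0.168]), ([0.77, 0.81, 0.03], [0.0, 0.001, -0.169]), ([0.62, 0.92, 0.04], [0.001, 0.001, -0.168]), ([0.46, 1.02, 0.03], [0.001, 0.0, -0.169]), ([0.29, 1.08, 0.04], [0.0, 0.0, -0.168])]
-> [0.5228 0.0048 0.0505] 79
[([0.0, -0.0, 1.99], [0.0, 0.0, -0.0]), ([0.0, -0.0, 1.99], [0.0, 0.0, -0.0]), ([0.0, -0.0, 1.98], [0.0, 0.0, -0.0]), ([0.0, -0.0, 1.99], [0.0, 0.0, -0.0])]
```

Emit:
apply_moves([
  [[1.1,0,0],[0,0,-0.168],8.7],
  [[1.1,0.15,0],[0,0,-0.168],8.7],
  [[1.1,0.3,0],[0,0,-0.168],8.7],
  [[1.0,0.5,0],[0,0,-0.168],8.7],
  [[0.9,0.7,0],[0,0,-0.168],8.7],
  [[0.8,0.8,0.1],[0,0,-0.168],8.7],
  [[0.6,0.9,0.1],[0,0,-0.168],8.7],
  [[0.5,1.0,0.1],[0,0,-0.168],8.7],
  [[0.3,1.1,0],[0,0,-0.168],8.7],
  [[0,0,0],[0,0,0],8.7],
])

```text
time: 12.45
tool_pos: [0.5196, 0.0065, 0.1265]
tool_rot: [-0.306, -3.125, 0.001]
contact_force: [-0.4, -0.5, -0.7]
finger_gap: 1.001
grip_force: 0.0
```

```bash
python3 - <<'E'
from h import *
st()
plan([([.5228,.0048,.0505],79,4)])
E
```

```text
t12.45 tcp [0.5196 0.0065 0.1265] az 78.8 tilt 0.002 F [-0.4 -0.5 -0.7] M [-0.04 -0.03 -0.01] gap 87.1mm grip 0.0 q [-0.7   0.13  0.68  1.91 -0.09  1.13  1.4 ]
-> [0.5228 0.0048 0.0505] 79
[([-0.09, -0.03, 1.9], [-0.0, -0.0, -0.001]), ([-0.09, -0.02, 1.9], [-0.0, -0.0, -0.001]), ([-0.09, -0.03, 1.9], [-0.0, -0.001, -0.001]), ([-0.08, -0.02, 1.9], [-0.001, -0.0, -0.0])]
```

Emit:
apply_moves([
  [[-0.3,-0.1,1.9],[0,0,0],8.7],
  [[0,0,1.9],[0,0,0],8.7],
  [[0,0,1.9],[0,0,0],6],
  [[0,0,1.9],[0,0,0],4.5],
  [[0,0,0],[0,0,0],1.5],
  [[0,0,0],[0,0,0],1.5],
  [[0,0,0],[0,0,0],1.5],
  [[0,0,0],[0,0,0],1.5],
  [[0,0,0],[0,0,0],1.5],
  [[0,0,0],[0,0,0],1.5],
  [[0,0,0],[0,0,0],1.5],
])

```text
time: 13.82
tool_pos: [0.5234, 0.0051, 0.052]
tool_rot: [0.305, 3.126, 0.002]
contact_force: [-0.3, 2.5, 3.9]
finger_gap: 0.27
grip_force: 30.0
```

```bash
python3 - <<'E'
from h import *
st()
p=state()["tool_pos"]
plan([(p,-7.6,9)])
E
```

```text
t13.82 tcp [0.5234 0.0051 0.052 ] az 78.9 tilt 0.001 F [-0.3  2.5  3.9] M [ 0.54 -0.02 -0.01] gap 23.5mm grip 30.0 q [-0.66  0.24  0.67  1.98 -0.18  0.98  1.47]
-> [0.5234 0.0051 0.052 ] -7.6
[([0.0, 0.0, 0.0], [0.0, -0.0, 0.168]), ([0.0, 0.0, 0.0], [0.0, -0.0, 0.168]), ([0.0, 0.0, 0.0], [0.0, -0.0, 0.168]), ([0.0, 0.0, 0.0], [0.0, -0.0, 0.168]), ([0.0, 0.0, 0.0], [0.0, -0.0, 0.167]), ([0.0, 0.0, 0.0], [0.0, -0.0, 0.168]), ([0.0, 0.0, 0.0], [0.0, -0.0, 0.167]), ([0.0, 0.0, 0.0], [0.0, -0.0, 0.168]), ([0.0, 0.0, 0.0], [0.001, -0.001, 0.167])]
```

Emit:
apply_moves([
  [[0,0,-0.1],[0,0,0.168],1.5],
  [[0,0,0],[0,0,0.168],1.5],
  [[0,0,0],[0,0,0.168],1.5],
  [[0,0,0],[0,0,0.168],1.5],
  [[0,0,0],[0,0,0.168],1.5],
  [[0,0,0],[0,0,0.168],1.5],
  [[0,0,0],[0,0,0.168],1.5],
  [[0,0,0],[0,0,0.168],1.5],
  [[0,0,0],[0,0,0.168],1.5],
  [[0,0,0],[0,0,0],1.5],
])

```text
time: 15.08
tool_pos: [0.5224, 0.0038, 0.0521]
tool_rot: [2.365, 2.067, -0.002]
contact_force: [-0.5, -1.1, -1.7]
finger_gap: 0.275
grip_force: 30.0
```

```bash
python3 - <<'E'
from h import *
st()
plan([([.5232,.0051,.14],-7.6,6)])
E
```

```text
t15.07 tcp [0.5224 0.0038 0.0521] az -7.7 tilt 0.002 F [-0.5 -1.1 -1.7] M [-0.16  0.06  0.01] gap 23.9mm grip 30.0 q [-0.88  0.3   0.93  1.98 -0.28  1.    0.05]
-> [0.5232 0.0051 0.14  ] -7.6
[([0.02, 0.01, -1.47], [-0.0, 0.0, -0.0]), ([0.02, 0.01, -1.46], [-0.0, 0.0, -0.0]), ([0.02, 0.01, -1.47], [-0.0, 0.0, -0.0]), ([0.02, 0.01, -1.46], [-0.0, 0.0, -0.001]), ([0.02, 0.01, -1.47], [-0.0, 0.001, -0.0]), ([0.03, 0.01, -1.46], [-0.001, 0.0, -0.001])]
```

Emit:
apply_moves([
  [[0,0.1,-0.3],[0,0,0],1.5],
  [[0,0,-1],[0,0,0],1.5],
  [[0,0,-1.5],[0,0,0],1.5],
  [[0,0,-1.5],[0,0,0],1.5],
  [[0,0,-1.5],[0,0,0],1.5],
  [[0,0,-1.5],[0,0,0],1.5],
  [[0,0,0],[0,0,0],1.5],
])

```text
time: 15.95
tool_pos: [0.5251, 0.0044, 0.1271]
tool_rot: [2.366, 2.065, 0.005]
contact_force: [0.4, 0.1, -3.2]
finger_gap: 0.274
grip_force: 30.0
```

```bash
python3 - <<'E'
from h import *
st()
plan([([.6091,-.1072,.11],-7.6,5)])
E
```

```text
t15.95 tcp [0.5251 0.0044 0.1271] az -7.8 tilt 0.003 F [ 0.4  0.1 -3.2] M [-0.13  0.04  0.02] gap 23.9mm grip 30.0 q [-0.95  0.18  0.98  1.91 -0.16  1.13 -0.04]
-> [ 0.6091 -0.1072  0.11  ] -7.6
[([-1.99, 1.97, 0.34], [0.001, -0.0, -0.001]), ([-1.99, 1.96, 0.34], [0.0, -0.0, -0.0]), ([-1.98, 1.96, 0.35], [0.001, -0.001, -0.001]), ([-1.99, 1.97, 0.34], [0.0, -0.0, -0.0]), ([-1.99, 1.96, 0.35], [0.001, -0.001, -0.001])]
```

Emit:
apply_moves([
  [[-2,2,0.3],[0,0,0],1.5],
  [[-2,2,0.3],[0,0,0],1.5],
  [[-2,2,0.3],[0,0,0],1.5],
  [[-2,2,0.3],[0,0,0],1.5],
  [[-2,1.8,0.4],[0,0,0],1.5],
  [[0,0,0],[0,0,0],1.5],
  [[0,0,0],[0,0,0],1.5],
])

```text
time: 16.82
tool_pos: [0.6069, -0.1074, 0.1088]
tool_rot: [-2.366, -2.065, 0.001]
contact_force: [0.1, -0.4, -3.3]
finger_gap: 0.27
grip_force: 30.0
```

```bash
python3 - <<'E'
from h import *
st()
plan([([.6085,-.1065,.079],-7.6,3)])
s=snapshot("wrist"); 
h=s["color"]
cv2.imwrite("pics/w3.png",h)
E
```

```text
t16.82 tcp [ 0.6069 -0.1074  0.1088] az -7.8 tilt 0.002 F [ 0.1 -0.4 -3.3] M [-0.13  0.09  0.04] gap 23.5mm grip 30.0 q [-0.59  0.46  0.93  1.7  -0.39  1.18  0.3 ]
-> [ 0.6085 -0.1065  0.079 ] -7.6
[([0.04, 0.05, 0.99], [-0.001, -0.0, -0.001]), ([0.04, 0.05, 1.0], [-0.0, -0.0, -0.001]), ([0.04, 0.05, 0.99], [-0.001, -0.0, -0.001])]
```

Emit:
apply_moves([
  [[0.1,0.2,1],[0,0,0],1.5],
  [[0,0,1],[0,0,0],1.5],
  [[0,0,1],[0,0,0],1.5],
  [[0,0,0.5],[0,0,0],1.5],
  [[0,0,0],[0,0,0],1.5],
])

```text
time: 17.5
tool_pos: [0.6092, -0.1074, 0.074]
tool_rot: [-2.367, -2.065, 0.001]
contact_force: [-1.0, 0.6, -3.2]
finger_gap: 0.268
grip_force: 30.0
```

```bash
python3 - <<'E'
from h import *
st()
E
```

```text
t17.50 tcp [ 0.6092 -0.1074  0.074 ] az -7.8 tilt 0.001 F [-1.   0.6 -3.2] M [-0.07  0.1  -0.03] gap 23.3mm grip 30.0 q [-0.57  0.5   0.9   1.73 -0.43  1.13  0.33]
```

Emit:
apply_moves([
  [[0,0,0.6],[0,0,0],1.5],
  [[0,0,0.6],[0,0,0],1.5],
  [[0,0,0.6],[0,0,0],1.5],
  [[0,0,0.4],[0,0,0],1.5],
  [[0,0,0],[0,0,0],1.5],
])

```text
time: 18.12
tool_pos: [0.6096, -0.1075, 0.0527]
tool_rot: [-2.367, -2.065, -0.0]
contact_force: [-1.1, -0.1, -0.2]
finger_gap: 0.269
grip_force: 30.0
```

```bash
python3 - <<'E'
from h import *
st()
p=state()["tool_pos"]
plan([(p,82.4,10)])
E
```

```text
t18.12 tcp [ 0.6096 -0.1075  0.0527] az -7.8 tilt 0.000 F [-1.1 -0.1 -0.2] M [-0.09  0.33 -0.06] gap 23.4mm grip 30.0 q [-0.56  0.53  0.88  1.74 -0.45  1.09  0.34]
-> [ 0.6096 -0.1075  0.0527] 82.4
[([0.0, 0.0, 0.0], [0.0, -0.0, -0.157]), ([0.0, 0.0, 0.0], [0.0, -0.0, -0.157]), ([0.0, 0.0, 0.0], [0.0, -0.0, -0.158]), ([0.0, 0.0, 0.0], [0.0, -0.0, -0.157]), ([0.0, 0.0, 0.0], [0.0, -0.0, -0.158]), ([0.0, 0.0, 0.0], [0.0, -0.0, -0.157]), ([0.0, 0.0, 0.0], [0.0, -0.0, -0.158]), ([0.0, 0.0, 0.0], [0.0, -0.0, -0.157]), ([0.0, 0.0, 0.0], [0.0, -0.0, -0.158]), ([0.0, 0.0, 0.0], [0.0, -0.0, -0.157])]
```

Seated. I'll turn it square, then release and rise.

Emit:
apply_moves([
  [[0,0,0],[0,0,-0.157],1.5],
  [[0,0,0],[0,0,-0.157],1.5],
  [[0,0,0],[0,0,-0.157],1.5],
  [[0,0,0],[0,0,-0.157],1.5],
  [[0,0,0],[0,0,-0.157],1.5],
  [[0,0,0],[0,0,-0.157],1.5],
  [[0,0,0],[0,0,-0.157],1.5],
  [[0,0,0],[0,0,-0.157],1.5],
  [[0,0,0],[0,0,-0.157],1.5],
  [[0,0,0],[0,0,-0.157],1.5],
  [[0,0,0],[0,0,0],1.5],
])

```text
time: 19.5
tool_pos: [0.6097, -0.1081, 0.0527]
tool_rot: [0.218, 3.133, -0.0]
contact_force: [0.5, -0.9, -1.7]
finger_gap: 0.275
grip_force: 30.0
```

```bash
python3 - <<'E'
from h import *
st()
E
```

```text
t19.50 tcp [ 0.6097 -0.1081  0.0527] az 82.0 tilt 0.001 F [ 0.5 -0.9 -1.7] M [-0.21  0.06  0.01] gap 23.9mm grip 30.0 q [-0.32  0.43  0.56  1.73 -0.26  1.05  1.76]
```

Emit:
apply_moves([
  [[0,0,0],[0,0,0],6],
  [[0,0,0],[0,0,0],7],
  [[0,0,0],[0,0,0],7],
  [[0,0,-2],[0,0,0],8.7],
  [[0,0,-3],[0,0,0],8.7],
  [[0,0,-3],[0,0,0],8.7],
  [[0,0,0],[0,0,0],8.7],
])

```text
time: 20.38
tool_pos: [0.612, -0.1081, 0.1369]
tool_rot: [0.215, 3.127, 0.0]
contact_force: [-0.2, -0.3, -0.5]
finger_gap: 0.959
grip_force: 0.0
```

```bash
python3 - <<'E'
from h import *
st()
plan([([.511,-.093,.13],-7.7,10)])
s=snapshot("wrist"); cv2.imwrite("pics/w4.png",s["color"])
E
```

```text
t20.38 tcp [ 0.612  -0.1081  0.1369] az 82.1 tilt 0.007 F [-0.2 -0.3 -0.5] M [ 0.07 -0.02  0.01] gap 83.4mm grip 0.0 q [-0.35  0.34  0.59  1.66 -0.2   1.19  1.72]
-> [ 0.511 -0.093  0.13 ] -7.7
[([1.02, 0.01, 0.06], [0.001, 0.0, 0.157]), ([1.01, -0.15, 0.06], [0.001, 0.001, 0.157]), ([0.98, -0.3, 0.06], [0.001, 0.001, 0.157]), ([0.91, -0.45, 0.07], [0.0, 0.001, 0.157]), ([0.83, -0.59, 0.07], [0.0, 0.0, 0.157]), ([0.73, -0.72, 0.07], [0.001, 0.0, 0.157]), ([0.61, -0.82, 0.07], [0.001, 0.001, 0.157]), ([0.47, -0.91, 0.06], [0.0, 0.001, 0.156]), ([0.33, -0.97, 0.07], [0.001, 0.0, 0.157]), ([0.18, -1.0, 0.07], [0.0, 0.001, 0.156])]
```

View pics/w4.png

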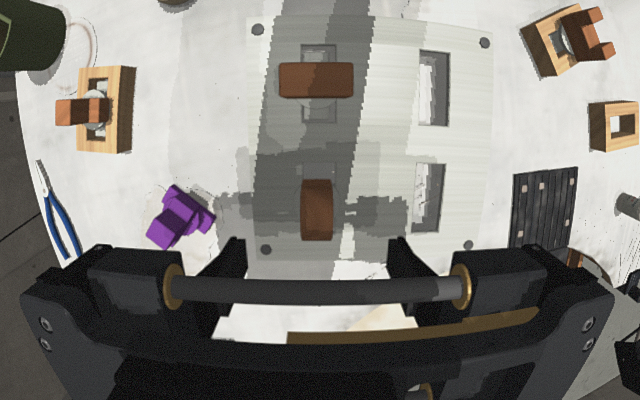

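Round is locked in slot 3 at px (316,208). Flat sits unlocked in slot 1 at px (316,80), and both spares are still in their stands. Next I'll fetch flat.

Emit:
apply_moves([
  [[1,0,0],[0,0,0.157],8.7],
  [[1,-0.1,0],[0,0,0.157],8.7],
  [[1,-0.3,0],[0,0,0.157],8.7],
  [[0.9,-0.5,0],[0,0,0.157],8.7],
  [[0.8,-0.6,0],[0,0,0.157],8.7],
  [[0.7,-0.7,0.1],[0,0,0.157],8.7],
  [[0.6,-0.8,0.1],[0,0,0.157],8.7],
  [[0.5,-0.9,0.1],[0,0,0.157],8.7],
  [[0.3,-1,0.1],[0,0,0.157],8.7],
  [[0.2,-1,0.1],[0,0,0.157],8.7],
  [[0,0,0],[0,0,0],8.7],
])

```text
time: 21.8
tool_pos: [0.5081, -0.0923, 0.127]
tool_rot: [-2.364, -2.067, 0.001]
contact_force: [-0.5, -0.2, 0.8]
finger_gap: 0.997
grip_force: 0.0
```

```bash
python3 - <<'E'
from h import *
st()
plan([([.511,-.093,.051],-7.7,4)])
E
```

```text
t21.80 tcp [ 0.5081 -0.0923  0.127 ] az -7.7 tilt 0.001 F [-0.5 -0.2  0.8] M [-0.1   0.08  0.03] gap 86.7mm grip 0.0 q [-0.65  0.13  0.84  1.92 -0.11  1.13  0.1 ]
-> [ 0.511 -0.093  0.051] -7.7
[([-0.01, 0.08, 1.9], [-0.0, -0.0, 0.0]), ([-0.01, 0.08, 1.9], [-0.0, -0.0, 0.0]), ([-0.01, 0.07, 1.9], [-0.001, -0.0, 0.0]), ([-0.01, 0.07, 1.9], [-0.0, -0.001, 0.0])]
```

Emit:
apply_moves([
  [[0,0.3,1.9],[0,0,0],8.7],
  [[0,0,1.9],[0,0,0],8.7],
  [[0,0,1.9],[0,0,0],6],
  [[0,0,1.9],[0,0,0],4.5],
  [[0,0,0],[0,0,0],1.5],
  [[0,0,0],[0,0,0],1.5],
  [[0,0,0],[0,0,0],1.5],
  [[0,0,0],[0,0,0],1.5],
  [[0,0,0],[0,0,0],1.5],
  [[0,0,0],[0,0,0],1.5],
  [[0,0,0],[0,0,0],1.5],
])

```text
time: 23.18
tool_pos: [0.5117, -0.0928, 0.0518]
tool_rot: [-2.366, -2.065, 0.0]
contact_force: [-2.7, 1.5, 6.4]
finger_gap: 0.278
grip_force: 30.0
```

```bash
python3 - <<'E'
from h import *
st()
E
```

```text
t23.18 tcp [ 0.5117 -0.0928  0.0518] az -7.8 tilt 0.001 F [-2.7  1.5  6.4] M [ 0.19  0.82 -0.04] gap 24.2mm grip 30.0 q [-0.6   0.26  0.81  1.99 -0.23  0.99  0.19]
```

Emit:
apply_moves([
  [[0,0,-0.5],[0,0,0],1.5],
  [[0,0,-1],[0,0,0],1.5],
  [[0,0,-1.5],[0,0,0],1.5],
  [[0,0,-1.5],[0,0,0],1.5],
  [[0,0,-1.5],[0,0,0],1.5],
  [[0,0,0],[0,0,0],1.5],
])

```text
time: 23.92
tool_pos: [0.5134, -0.0931, 0.1133]
tool_rot: [2.366, 2.064, 0.005]
contact_force: [0.2, 0.4, -4.5]
finger_gap: 0.276
grip_force: 30.0
```

```bash
python3 - <<'E'
from h import *
st()
plan([([.5232,.005,.108],-7.7,5)])
E
```

```text
t23.93 tcp [ 0.5134 -0.0931  0.1133] az -7.8 tilt 0.004 F [ 0.2  0.4 -4.5] M [-0.01  0.04 -0.01] gap 24.0mm grip 30.0 q [-0.64  0.16  0.84  1.93 -0.14  1.1   0.12]
-> [0.5232 0.005  0.108 ] -7.7
[([1.97, -0.07, 0.11], [0.001, -0.0, -0.0]), ([1.97, -0.07, 0.11], [0.001, -0.0, -0.0]), ([1.97, -0.07, 0.11], [0.0, -0.0, -0.0]), ([1.97, -0.07, 0.1], [0.001, -0.001, -0.001]), ([1.97, -0.07, 0.11], [0.0, -0.0, -0.0])]
```

Emit:
apply_moves([
  [[2,-0.1,0.1],[0,0,0],1.5],
  [[2,-0.1,0.1],[0,0,0],1.5],
  [[2,0,0.1],[0,0,0],1.5],
  [[2,0,0.1],[0,0,0],1.5],
  [[1.9,0,0.1],[0,0,0],1.5],
  [[0,0,0],[0,0,0],1.5],
  [[0,0,0],[0,0,0],1.5],
])

```text
time: 24.8
tool_pos: [0.5234, 0.0044, 0.1065]
tool_rot: [2.367, 2.064, -0.001]
contact_force: [-0.6, 0.4, -4.0]
finger_gap: 0.273
grip_force: 30.0
```

```bash
python3 - <<'E'
from h import *
st()
plan([([.5232,.005,.074],-7.7,4)])
E
```

```text
t24.80 tcp [0.5234 0.0044 0.1065] az -7.8 tilt 0.001 F [-0.6  0.4 -4. ] M [-0.07 -0.02 -0.03] gap 23.7mm grip 30.0 q [-0.77  0.17  0.78  1.93 -0.14  1.09 -0.07]
-> [0.5232 0.005  0.074 ] -7.7
[([0.01, -0.01, 0.81], [-0.0, 0.0, -0.001]), ([0.02, -0.01, 0.81], [-0.0, 0.0, -0.0]), ([0.01, -0.0, 0.82], [-0.0, 0.0, -0.001]), ([0.02, -0.01, 0.81], [-0.0, 0.001, -0.0])]
```

Emit:
apply_moves([
  [[0,0,0.8],[0,0,0],1.5],
  [[0,0,0.8],[0,0,0],1.5],
  [[0,0,0.8],[0,0,0],1.5],
  [[0,0,0.8],[0,0,0],1.5],
  [[0,0,0],[0,0,0],1.5],
])

```text
time: 25.42
tool_pos: [0.5235, 0.0058, 0.0751]
tool_rot: [-2.366, -2.064, -0.0]
contact_force: [-2.2, 2.2, 4.6]
finger_gap: 0.272
grip_force: 30.0
```

```bash
python3 - <<'E'
from h import *
st()
E
```

```text
t25.43 tcp [0.5235 0.0058 0.0751] az -7.8 tilt 0.001 F [-2.2  2.2  4.6] M [ 0.14  0.86 -0.01] gap 23.7mm grip 30.0 q [-0.75  0.22  0.77  1.96 -0.18  1.03 -0.04]
```

Emit:
apply_moves([
  [[0,0,0.6],[0,0,0],1.5],
  [[0,0,0.6],[0,0,0],1.5],
  [[0,0,0.6],[0,0,0],1.5],
  [[0,0,0.4],[0,0,0],1.5],
  [[0,0,0],[0,0,0],1.5],
])

```text
time: 26.05
tool_pos: [0.5251, 0.0094, 0.0528]
tool_rot: [-2.364, -2.067, -0.009]
contact_force: [1.7, 6.6, -5.3]
finger_gap: 0.273
grip_force: 41.2
```

```bash
python3 - <<'E'
from h import *
st()
E
```

```text
t26.05 tcp [0.5251 0.0094 0.0528] az -7.6 tilt 0.006 F [ 1.7  6.6 -5.3] M [ 1.71 -0.63  0.19] gap 23.8mm grip 41.2 q [-0.74  0.26  0.75  1.97 -0.22  0.99 -0.01]
```

There's a side force, so the flat stake sits off-centre in the grip. I'll release, measure and regrasp.

Emit:
apply_moves([
  [[0,0,0],[0,0,0],5],
  [[0,0,0],[0,0,0],7],
  [[0,0,0],[0,0,0],8.7],
  [[0,0,-2],[0,0,0],8.7],
  [[0,0,-3],[0,0,0],8.7],
  [[-3,-3,-3],[0,0,0],8.7],
  [[-3,-5,0],[0,0,0],8.7],
  [[-3,-5,0],[0,0,0],8.7],
  [[0,0,0],[0,0,0],8.7],
])

```text
time: 27.18
tool_pos: [0.3783, -0.0677, 0.1295]
tool_rot: [-2.366, -2.06, 0.012]
contact_force: [-0.1, 0.2, 0.4]
finger_gap: 1.003
grip_force: 0.0
```

```bash
cat >> h.py <<'E'
def head(P,k,x,y,z0,rad=.04):
    p=P[(np.hypot(P[...,0]-x,P[...,1]-y)<rad)&(P[...,2]>z0)&(P[...,2]<.12)]
    if len(p)<10: print(k,"few",len(p)); return
    r=cv2.minAreaRect((p[:,:2]*1000).astype(np.float32)); bp=cv2.boxPoints(r); e=max([bp[1]-bp[0],bp[2]-bp[1]],key=np.linalg.norm)
    print(k,np.round(r[0],1),np.round(r[1],1),"wide az",np.degrees(np.arctan2(e[1],e[0])).round(1),len(p),"top",np.percentile(p[:,2],95).round(4))
E
python3 - <<'E'
from h import *
st()
t=snapshot("top");P=cloud(t)
head(P,"flat",.523,.005,.06);head(P,"round",.609,-.107,.06);head(P,"saddle",.463,.191,.05);head(P,"step",.483,-.32,.047)
cv2.imwrite("pics/c2.png",cv2.resize(t["color"][110:260,190:450],None,fx=3,fy=3,interpolation=cv2.INTER_CUBIC))
E
```

```text
t27.18 tcp [ 0.3783 -0.0677  0.1295] az -7.9 tilt 0.008 F [-0.1  0.2  0.4] M [-0.12 -0.05 -0.04] gap 87.3mm grip 0.0 q [-0.75 -0.3   0.75  2.19  0.22  1.19 -0.24]
flat [523.2   3.9] [50.3 24. ] wide az 82.6 145 top 0.0951
round [ 608.8 -109.4] [23.7 44.8] wide az -8.0 122 top 0.0946
saddle [463.5 191.7] [51.9 24.9] wide az 22.1 161 top 0.0859
step [ 482.4 -320.1] [47.4 24. ] wide az 74.5 135 top 0.087
```

View pics/c2.png

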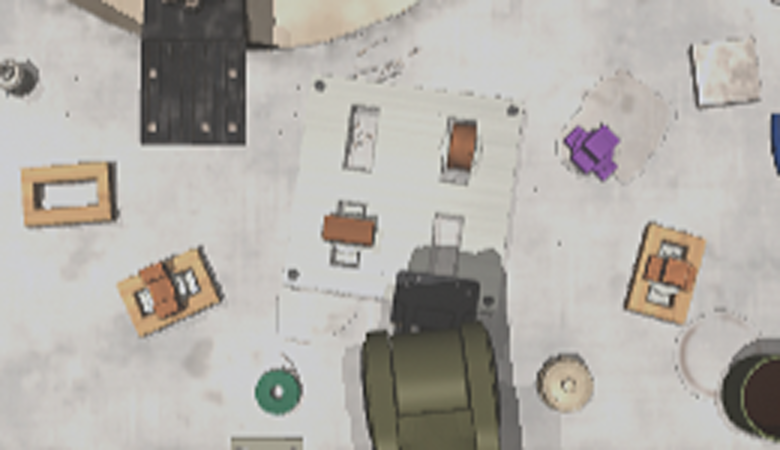

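Flat is seated and centred in slot 0 at (0.523, 0.004), and round is locked in slot 3, 2 mm off centre. I'll regrasp flat at its centre and turn it.

```bash
python3 - <<'E'
from h import *
st()
plan([([.5232,.0042,.13],-7.6,5),([.5232,.0042,.0515],-7.6,4)])
E
```

```text
t27.23 tcp [ 0.3811 -0.0669  0.1313] az -7.9 tilt 0.002 F [-0.   0.6  1.3] M [-0.07 -0.01  0.04] gap 86.8mm grip 0.0 q [-0.75 -0.3   0.75  2.19  0.22  1.19 -0.24]
-> [0.5232 0.0042 0.13  ] -7.6
[([1.8, 2.62, 0.02], [-0.0, 0.0, -0.001]), ([1.79, 2.62, 0.02], [-0.001, 0.0, -0.001]), ([1.79, 2.63, 0.02], [-0.0, 0.0, -0.001]), ([1.79, 2.62, 0.02], [-0.001, 0.0, -0.001]), ([1.79, 2.63, 0.03], [-0.0, 0.0, -0.001])]
-> [0.5232 0.0042 0.0515] -7.6
[([0.0, 0.0, 1.96], [-0.0, 0.0, 0.0]), ([0.0, 0.0, 1.96], [-0.0, 0.0, 0.0]), ([0.0, 0.0, 1.96], [-0.0, 0.0, 0.0]), ([0.0, 0.0, 1.97], [-0.0, 0.0, 0.0])]
```

Emit:
apply_moves([
  [[1.8,2.6,0],[0,0,0],8.7],
  [[1.8,2.6,0],[0,0,0],8.7],
  [[1.8,2.6,0],[0,0,0],8.7],
  [[1.8,2.6,0],[0,0,0],8.7],
  [[1.8,2.6,0],[0,0,0],8.7],
  [[0,0,0],[0,0,0],8.7],
  [[0,0,0],[0,0,0],8.7],
])

```text
time: 28.1
tool_pos: [0.5237, 0.005, 0.133]
tool_rot: [2.367, 2.065, 0.001]
contact_force: [0.7, 0.2, -0.7]
finger_gap: 0.999
grip_force: 0.0
```

```bash
python3 - <<'E'
from h import *
st()
plan([([.5232,.0042,.0515],-7.6,4)])
E
```

```text
t28.10 tcp [0.5237 0.005  0.133 ] az -7.8 tilt 0.001 F [ 0.7  0.2 -0.7] M [-0.15  0.06 -0.01] gap 86.9mm grip 0.0 q [-0.84  0.14  0.84  1.9  -0.12  1.14 -0.09]
-> [0.5232 0.0042 0.0515] -7.6
[([-0.02, -0.01, 2.04], [0.0, 0.0, -0.001]), ([-0.02, -0.01, 2.04], [0.0, 0.0, -0.001]), ([-0.02, -0.01, 2.03], [0.0, 0.0, -0.001]), ([-0.02, -0.02, 2.04], [0.001, 0.0, -0.0])]
```

Emit:
apply_moves([
  [[-0.1,0,2],[0,0,0],8.7],
  [[0,0,2],[0,0,0],8.7],
  [[0,0,2],[0,0,0],6],
  [[0,0,2],[0,0,0],4.5],
  [[0,0,0],[0,0,0],1.5],
  [[0,0,0],[0,0,0],1.5],
  [[0,0,0],[0,0,0],1.5],
  [[0,0,0],[0,0,0],1.5],
  [[0,0,0],[0,0,0],1.5],
  [[0,0,0],[0,0,0],1.5],
  [[0,0,0],[0,0,0],1.5],
])

```text
time: 29.48
tool_pos: [0.524, 0.0044, 0.0529]
tool_rot: [2.367, 2.065, 0.002]
contact_force: [1.5, -0.4, 1.9]
finger_gap: 0.277
grip_force: 30.0
```

```bash
python3 - <<'E'
from h import *
st()
E
```

```text
t29.48 tcp [0.524  0.0044 0.0529] az -7.8 tilt 0.001 F [ 1.5 -0.4  1.9] M [-0.06 -0.19  0.02] gap 24.1mm grip 30.0 q [-0.78  0.27  0.82  1.98 -0.23  0.99  0.01]
```

Emit:
apply_moves([
  [[0,0,-0.1],[0,0,-0.157],1.5],
  [[0,0,0],[0,0,-0.157],1.5],
  [[0,0,0],[0,0,-0.157],1.5],
  [[0,0,0],[0,0,-0.157],1.5],
  [[0,0,0],[0,0,-0.157],1.5],
  [[0,0,0],[0,0,-0.157],1.5],
  [[0,0,0],[0,0,-0.157],1.5],
  [[0,0,0],[0,0,-0.157],1.5],
  [[0,0,0],[0,0,-0.157],1.5],
  [[0,0,0],[0,0,-0.157],1.5],
  [[0,0,0.1],[0,0,0],1.5],
])

```text
time: 30.85
tool_pos: [0.5214, 0.0039, 0.0529]
tool_rot: [-0.214, -3.129, 0.0]
contact_force: [-7.5, -0.7, 16.0]
finger_gap: 0.272
grip_force: 30.0
```

```bash
python3 - <<'E'
from h import *
st()
E
```

```text
t30.85 tcp [0.5214 0.0039 0.0529] az 82.2 tilt 0.005 F [-7.5 -0.7 16. ] M [-0.36  1.91 -0.01] gap 23.6mm grip 30.0 q [-0.57  0.23  0.57  1.97 -0.15  0.99  1.5 ]
```

Emit:
apply_moves([
  [[0,0,0],[0,0,0],5],
  [[0,0,0],[0,0,0],7],
  [[0,0,0],[0,0,0],8.7],
  [[0,0,-2],[0,0,0],8.7],
  [[0,0,-3],[0,0,0],8.7],
  [[0,0,-3],[0,0,0],8.7],
  [[0,0,0],[0,0,0],8.7],
])

```text
time: 31.72
tool_pos: [0.5252, 0.0045, 0.1348]
tool_rot: [0.214, 3.13, 0.002]
contact_force: [0.1, 0.5, -0.4]
finger_gap: 0.96
grip_force: 0.0
```

```bash
python3 - <<'E'
from h import *
st()
plan([([.4635,.1917,.12],112.5,6)])
t=snapshot("top");P=cloud(t);head(P,"saddle",.463,.191,.05);head(P,"flat",.523,.005,.06)
E
```

```text
t31.73 tcp [0.5252 0.0045 0.1348] az 82.2 tilt 0.005 F [ 0.1  0.5 -0.4] M [ 0.03  0.02 -0.01] gap 83.6mm grip 0.0 q [-0.61  0.12  0.59  1.89 -0.08  1.14  1.44]
-> [0.4635 0.1917 0.12  ] 112.5
[([1.45, 2.95, 0.25], [0.0, 0.001, -0.088]), ([1.18, 3.07, 0.25], [0.0, 0.001, -0.088]), ([0.91, 3.16, 0.25], [0.0, 0.001, -0.088]), ([0.62, 3.22, 0.25], [0.0, 0.001, -0.089]), ([0.34, 3.27, 0.24], [0.0, 0.001, -0.088]), ([0.04, 3.28, 0.25], [0.001, 0.0, -0.089])]
saddle [463.5 191.2] [52.2 24.7] wide az 22.7 160 top 0.087
flat few 0
```

Emit:
apply_moves([
  [[1.4,3.0,0.2],[0,0,-0.088],8.7],
  [[1.2,3.1,0.2],[0,0,-0.088],8.7],
  [[0.9,3.2,0.2],[0,0,-0.088],8.7],
  [[0.6,3.2,0.2],[0,0,-0.088],8.7],
  [[0.3,3.3,0.2],[0,0,-0.088],8.7],
  [[0,3.3,0.2],[0,0,-0.088],8.7],
  [[0,0,0],[0,0,0],8.7],
  [[0,0,0],[0,0,0],8.7],
])

```text
time: 32.78
tool_pos: [0.4631, 0.1932, 0.1205]
tool_rot: [-0.612, 3.081, -0.001]
contact_force: [0.4, 0.7, -0.1]
finger_gap: 0.998
grip_force: 0.0
```

```bash
python3 - <<'E'
from h import *
st()
plan([([.4635,.1917,.040],112.5,4)])
t=snapshot("top");P=cloud(t);head(P,"flat",.523,.005,.06);head(P,"saddle",.463,.191,.05)
E
```

```text
t32.77 tcp [0.4631 0.1932 0.1205] az 112.5 tilt 0.001 F [ 0.4  0.7 -0.1] M [0.03 0.05 0.01] gap 86.8mm grip 0.0 q [-0.82  0.08  0.39  1.95 -0.03  1.11  1.55]
-> [0.4635 0.1917 0.04  ] 112.5
[([0.01, -0.04, 2.01], [-0.0, -0.0, -0.0]), ([0.0, -0.04, 2.01], [-0.0, -0.0, -0.0]), ([0.01, -0.03, 2.02], [-0.0, -0.0, -0.0]), ([0.0, -0.04, 2.01], [-0.001, -0.0, -0.001])]
flat [518.9   2.4] [23.9 49.1] wide az -7.5 142 top 0.0959
saddle [440.1 181.9] [ 1.1 23. ] wide az -66.9 10 top 0.0869
```

Emit:
apply_moves([
  [[0,-0.1,2],[0,0,0],8.7],
  [[0,0,2],[0,0,0],8.7],
  [[0,0,2],[0,0,0],6],
  [[0,0,2],[0,0,0],4.5],
  [[0,0,0],[0,0,0],1.5],
  [[0,0,0],[0,0,0],1.5],
  [[0,0,0],[0,0,0],1.5],
  [[0,0,0],[0,0,0],1.5],
  [[0,0,0],[0,0,0],1.5],
  [[0,0,0],[0,0,0],1.5],
  [[0,0,0],[0,0,0],1.5],
])

```text
time: 34.2
tool_pos: [0.4636, 0.1927, 0.041]
tool_rot: [-0.611, 3.081, 0.001]
contact_force: [-0.9, 0.8, 3.7]
finger_gap: 0.271
grip_force: 30.0
```

```bash
python3 - <<'E'
from h import *
st()
E
```

```text
t34.20 tcp [0.4636 0.1927 0.041 ] az 112.4 tilt 0.001 F [-0.9  0.8  3.7] M [ 0.19  0.18 -0.03] gap 23.6mm grip 30.0 q [-0.8   0.19  0.38  2.03 -0.09  0.94  1.59]
```

Emit:
apply_moves([
  [[0,0,-0.5],[0,0,0],1.5],
  [[0,0,-1],[0,0,0],1.5],
  [[0,0,-1.5],[0,0,0],1.5],
  [[0,0,-1.5],[0,0,0],1.5],
  [[0,0,-2],[0,0,0],1.5],
  [[0,0,-2],[0,0,0],1.5],
  [[0,0,-2],[0,0,0],1.5],
  [[0,0,0],[0,0,0],1.5],
])

```text
time: 35.2
tool_pos: [0.4648, 0.1929, 0.1479]
tool_rot: [-0.61, 3.077, 0.003]
contact_force: [-0.8, -0.1, -3.9]
finger_gap: 0.271
grip_force: 30.0
```

```bash
python3 - <<'E'
from h import *
st()
plan([([.6223,.06,.15],82,7),([.6223,-.008,.125],-7.6,10)])
E
```

```text
t35.20 tcp [0.4648 0.1929 0.1479] az 112.4 tilt 0.005 F [-0.8 -0.1 -3.9] M [ 0.03  0.06 -0.04] gap 23.6mm grip 30.0 q [-0.82  0.05  0.39  1.92 -0.02  1.17  1.54]
-> [0.6223 0.06   0.15  ] 82
[([-1.36, -2.61, -0.03], [0.0, 0.001, 0.076]), ([-1.55, -2.5, -0.03], [0.0, 0.001, 0.076]), ([-1.74, -2.38, -0.03], [0.0, 0.0, 0.076]), ([-1.91, -2.24, -0.03], [0.001, 0.001, 0.076]), ([-2.07, -2.09, -0.03], [0.0, 0.0, 0.076]), ([-2.23, -1.92, -0.02], [0.0, 0.001, 0.075]), ([-2.36, -1.75, -0.03], [0.001, 0.0, 0.076])]
-> [ 0.6223 -0.008   0.125 ] -7.6
[([-0.1, -0.67, 0.25], [0.0, 0.0, 0.156]), ([-0.2, -0.65, 0.25], [0.0, 0.0, 0.156]), ([-0.3, -0.61, 0.25], [0.0, 0.0, 0.156]), ([-0.39, -0.56, 0.25], [0.0, 0.0, 0.157]), ([-0.47, -0.49, 0.25], [0.0, 0.0, 0.156]), ([-0.54, -0.41, 0.25], [0.0, 0.0, 0.157]), ([-0.6, -0.32, 0.25], [0.0, 0.0, 0.156]), ([-0.64, -0.23, 0.25], [0.0, 0.0, 0.157]), ([-0.67, -0.12, 0.25], [0.0, 0.0, 0.156]), ([-0.69, -0.02, 0.25], [0.0, 0.0, 0.157])]
```

Emit:
apply_moves([
  [[-1.4,-2.6,0],[0,0,0.076],1.5],
  [[-1.5,-2.5,0],[0,0,0.076],1.5],
  [[-1.7,-2.4,0],[0,0,0.076],1.5],
  [[-1.9,-2.2,0],[0,0,0.076],1.5],
  [[-2.1,-2.1,0],[0,0,0.076],1.5],
  [[-2.2,-1.9,0],[0,0,0.076],1.5],
  [[-2.4,-1.8,0],[0,0,0.076],1.5],
  [[0,0,0],[0,0,0],1.5],
])

```text
time: 36.2
tool_pos: [0.6224, 0.0538, 0.1447]
tool_rot: [0.233, 3.132, -0.007]
contact_force: [-0.5, -0.6, -3.8]
finger_gap: 0.276
grip_force: 30.0
```

```bash
python3 - <<'E'
from h import *
st()
plan([([.6223,-.008,.125],-7.6,10)])
E
```

```text
t36.20 tcp [0.6224 0.0538 0.1447] az 81.5 tilt 0.004 F [-0.5 -0.6 -3.8] M [ 0.06  0.06 -0.01] gap 24.0mm grip 30.0 q [-0.59  0.35  0.57  1.64 -0.19  1.22  1.44]
-> [ 0.6223 -0.008   0.125 ] -7.6
[([-0.09, -0.61, 0.2], [-0.0, 0.0, 0.155]), ([-0.18, -0.59, 0.2], [-0.0, 0.0, 0.156]), ([-0.27, -0.55, 0.2], [-0.0, 0.001, 0.155]), ([-0.36, -0.51, 0.2], [-0.0, 0.0, 0.156]), ([-0.43, -0.44, 0.2], [-0.0, 0.001, 0.155]), ([-0.49, -0.37, 0.2], [-0.0, 0.001, 0.156]), ([-0.55, -0.29, 0.2], [-0.001, 0.0, 0.155]), ([-0.58, -0.2, 0.2], [-0.0, 0.001, 0.156]), ([-0.61, -0.11, 0.19], [-0.001, 0.0, 0.155]), ([-0.62, -0.02, 0.2], [-0.0, 0.001, 0.156])]
```

Emit:
apply_moves([
  [[-0.1,-0.6,0.2],[0,0,0.156],1.5],
  [[-0.2,-0.6,0.2],[0,0,0.156],1.5],
  [[-0.3,-0.6,0.2],[0,0,0.156],1.5],
  [[-0.4,-0.5,0.2],[0,0,0.156],1.5],
  [[-0.4,-0.4,0.2],[0,0,0.156],1.5],
  [[-0.5,-0.4,0.2],[0,0,0.156],1.5],
  [[-0.5,-0.3,0.2],[0,0,0.156],1.5],
  [[-0.6,-0.2,0.2],[0,0,0.156],1.5],
  [[-0.6,-0.1,0.2],[0,0,0.156],1.5],
  [[-0.6,0,0.2],[0,0,0.156],1.5],
  [[0,0,0],[0,0,0],1.5],
])

```text
time: 37.58
tool_pos: [0.621, -0.0036, 0.125]
tool_rot: [2.361, 2.072, -0.003]
contact_force: [-0.7, 0.6, -3.0]
finger_gap: 0.275
grip_force: 30.0
```

```bash
python3 - <<'E'
from h import *
st()
plan([([.622,-.0075,.079],-7.6,5)])
t=snapshot("top");P=cloud(t)
p=P[(np.hypot(P[...,0]-.622,P[...,1]+.0075)<.05)&(P[...,2]>.1)&(P[...,2]<.165)];print(len(p))
E
```

```text
t37.58 tcp [ 0.621  -0.0036  0.125 ] az -7.4 tilt 0.002 F [-0.7  0.6 -3. ] M [-0.06  0.03  0.01] gap 23.9mm grip 30.0 q [-0.71  0.42  0.86  1.67 -0.34  1.2   0.09]
-> [ 0.622  -0.0075  0.079 ] -7.6
[([-0.07, 0.03, 0.92], [-0.0, 0.0, 0.001]), ([-0.07, 0.03, 0.92], [-0.0, 0.0, 0.0]), ([-0.08, 0.03, 0.92], [-0.0, 0.0, 0.001]), ([-0.07, 0.03, 0.92], [-0.001, 0.001, 0.0]), ([-0.08, 0.04, 0.92], [-0.0, 0.0, 0.001])]
0
```

Emit:
apply_moves([
  [[-0.4,0.1,0.9],[0,0,0.002],1.5],
  [[0,0,0.9],[0,0,0],1.5],
  [[0,0,0.9],[0,0,0],1.5],
  [[0,0,0.9],[0,0,0],1.5],
  [[0,0,0.9],[0,0,0],1.5],
  [[0,0,0],[0,0,0],1.5],
])

```text
time: 38.38
tool_pos: [0.6212, -0.0065, 0.0795]
tool_rot: [-2.362, -2.07, 0.002]
contact_force: [-0.8, 0.6, -2.8]
finger_gap: 0.272
grip_force: 30.0
```

```bash
python3 - <<'E'
from h import *
st()
plan([([.6223,-.0081,.074],-7.6,1)])
E
```

```text
t38.38 tcp [ 0.6212 -0.0065  0.0795] az -7.6 tilt 0.002 F [-0.8  0.6 -2.8] M [-0.09  0.03 -0.03] gap 23.7mm grip 30.0 q [-0.68  0.47  0.83  1.71 -0.38  1.13  0.13]
-> [ 0.6223 -0.0081  0.074 ] -7.6
[([-0.14, 0.13, 0.55], [-0.002, 0.0, 0.001])]
```

Emit:
apply_moves([
  [[-0.1,0.1,0.5],[0,0,0],1.5],
  [[0,0,0.4],[0,0,0],1.5],
  [[0,0,0.4],[0,0,0],1.5],
  [[0,0,0],[0,0,0],1.5],
])

```text
time: 38.88
tool_pos: [0.6225, -0.0078, 0.0672]
tool_rot: [-2.363, -2.07, 0.001]
contact_force: [-0.4, -0.8, -3.5]
finger_gap: 0.276
grip_force: 30.0
```

```bash
python3 - <<'E'
from h import *
st()
E
```

```text
t38.88 tcp [ 0.6225 -0.0078  0.0672] az -7.6 tilt 0.001 F [-0.4 -0.8 -3.5] M [-0.09  0.07  0.04] gap 24.0mm grip 30.0 q [-0.67  0.49  0.82  1.72 -0.39  1.11  0.14]
```

Emit:
apply_moves([
  [[0,0,0.5],[0,0,0],1.5],
  [[0,0,0.5],[0,0,0],1.5],
  [[0,0,0.5],[0,0,0],1.5],
  [[0,0,0],[0,0,0],1.5],
])

```text
time: 39.38
tool_pos: [0.6223, -0.0078, 0.0519]
tool_rot: [-2.363, -2.07, 0.001]
contact_force: [0.0, -0.6, -2.3]
finger_gap: 0.27
grip_force: 30.0
```

```bash
python3 - <<'E'
from h import *
st()
E
```

```text
t39.38 tcp [ 0.6223 -0.0078  0.0519] az -7.6 tilt 0.001 F [ 0.  -0.6 -2.3] M [-0.11  0.05  0.  ] gap 23.5mm grip 30.0 q [-0.66  0.51  0.81  1.73 -0.41  1.08  0.15]
```

Emit:
apply_moves([
  [[0,0,0.1],[0,0,-0.157],1.5],
  [[0,0,0],[0,0,-0.157],1.5],
  [[0,0,0],[0,0,-0.157],1.5],
  [[0,0,0],[0,0,-0.157],1.5],
  [[0,0,0],[0,0,-0.157],1.5],
  [[0,0,0],[0,0,-0.157],1.5],
  [[0,0,0],[0,0,-0.157],1.5],
  [[0,0,0],[0,0,-0.157],1.5],
  [[0,0,0],[0,0,-0.157],1.5],
  [[0,0,0],[0,0,-0.157],1.5],
  [[0,0,0],[0,0,0],1.5],
])

```text
time: 40.75
tool_pos: [0.6229, -0.0081, 0.0517]
tool_rot: [0.212, 3.134, 0.0]
contact_force: [0.1, 0.1, -3.2]
finger_gap: 0.274
grip_force: 30.0
```

```bash
python3 - <<'E'
from h import *
st()
E
```

```text
t40.75 tcp [ 0.6229 -0.0081  0.0517] az 82.3 tilt 0.000 F [ 0.1  0.1 -3.2] M [0.03 0.02 0.03] gap 23.8mm grip 30.0 q [-0.43  0.43  0.49  1.72 -0.23  1.05  1.58]
```

Emit:
apply_moves([
  [[0,0,0],[0,0,0],5],
  [[0,0,0],[0,0,0],7],
  [[0,0,0],[0,0,0],8.7],
  [[0,0,-2],[0,0,0],8.7],
  [[0,0,-3],[0,0,0],8.7],
  [[0,0,-3],[0,0,0],8.7],
  [[0,0,0],[0,0,0],8.7],
])

```text
time: 41.62
tool_pos: [0.6252, -0.008, 0.136]
tool_rot: [0.209, 3.128, 0.002]
contact_force: [-0.3, -0.4, -0.6]
finger_gap: 0.958
grip_force: 0.0
```

```bash
python3 - <<'E'
from h import *
st()
t=snapshot("top");P=cloud(t);head(P,"step",.483,-.32,.047);head(P,"flat",.523,.005,.06);head(P,"round",.609,-.107,.06);
plan([([.56,-.18,.14],20,8),([.483,-.320,.12],-15.2,6)])
E
```

```text
t41.62 tcp [ 0.6252 -0.008   0.136 ] az 82.4 tilt 0.007 F [-0.3 -0.4 -0.6] M [ 0.03 -0.    0.01] gap 83.4mm grip 0.0 q [-0.45  0.34  0.52  1.65 -0.18  1.19  1.55]
step [ 482.6 -320.1] [47.9 24.4] wide az 75.3 136 top 0.0872
flat few 0
round [ 608.1 -112. ] [21.9 43.8] wide az -16.5 79 top 0.0945
-> [ 0.56 -0.18  0.14] 20
[([0.51, -2.24, -0.08], [0.0, 0.0, 0.136]), ([0.2, -2.29, -0.08], [0.0, 0.0, 0.136]), ([-0.11, -2.29, -0.08], [0.001, 0.0, 0.136]), ([-0.42, -2.25, -0.08], [0.001, 0.0, 0.136]), ([-0.73, -2.18, -0.08], [0.0, 0.001, 0.136]), ([-1.01, -2.06, -0.08], [0.001, 0.0, 0.136]), ([-1.29, -1.9, -0.07], [0.0, 0.001, 0.136]), ([-1.53, -1.71, -0.07], [0.001, 0.0, 0.137])]
-> [ 0.483 -0.32   0.12 ] -15.2
[([-1.75, -2.0, 0.33], [-0.0, 0.0, 0.102]), ([-1.95, -1.81, 0.34], [-0.0, 0.0, 0.102]), ([-2.12, -1.61, 0.33], [-0.0, 0.0, 0.103]), ([-2.28, -1.38, 0.34], [-0.0, 0.0, 0.102]), ([-2.41, -1.14, 0.33], [0.0, 0.0, 0.103]), ([-2.51, -0.89, 0.34], [0.0, 0.001, 0.102])]
```

Emit:
apply_moves([
  [[0.5,-2.2,0],[0,0,0.136],8.7],
  [[0.2,-2.3,0],[0,0,0.136],8.7],
  [[-0.1,-2.3,0],[0,0,0.136],8.7],
  [[-0.4,-2.3,0],[0,0,0.136],8.7],
  [[-0.7,-2.2,0],[0,0,0.136],8.7],
  [[-1,-2.1,0],[0,0,0.136],8.7],
  [[-1.3,-1.9,0],[0,0,0.136],8.7],
  [[-1.5,-1.7,0],[0,0,0.136],8.7],
  [[0,0,0],[0,0,0],8.7],
])

```text
time: 42.8
tool_pos: [0.5563, -0.1819, 0.1311]
tool_rot: [-1.804, -2.571, 0.002]
contact_force: [-0.3, -0.3, 0.0]
finger_gap: 0.999
grip_force: 0.0
```

```bash
python3 - <<'E'
from h import *
st()
t=snapshot("top");P=cloud(t);head(P,"flat",.523,.005,.06);head(P,"round",.609,-.107,.06);head(P,"saddle",.622,-.008,.06)
plan([([.4828,-.3202,.12],-15,6)])
E
```

```text
t42.80 tcp [ 0.5563 -0.1819  0.1311] az 19.9 tilt 0.001 F [-0.3 -0.3  0. ] M [0.02 0.02 0.01] gap 86.9mm grip 0.0 q [-0.38  0.31  0.78  1.76 -0.23  1.18  0.81]
flat [519.2   2.3] [23.8 49.8] wide az -8.4 142 top 0.0956
round [ 608.8 -109.5] [23.9 44.5] wide az -8.2 121 top 0.0943
saddle [622.3 -10. ] [24.  52.4] wide az -6.1 154 top 0.0966
-> [ 0.4828 -0.3202  0.12  ] -15
[([-1.77, -1.97, 0.18], [-0.0, -0.0, 0.102]), ([-1.96, -1.78, 0.19], [-0.0, -0.0, 0.102]), ([-2.13, -1.57, 0.18], [-0.0, -0.0, 0.102]), ([-2.28, -1.34, 0.19], [-0.0, -0.0, 0.102]), ([-2.4, -1.1, 0.18], [-0.0, -0.0, 0.102]), ([-2.5, -0.86, 0.19], [-0.001, -0.0, 0.103])]
```

Emit:
apply_moves([
  [[-1.8,-2,0.2],[0,0,0.102],8.7],
  [[-2,-1.8,0.2],[0,0,0.102],8.7],
  [[-2.1,-1.6,0.2],[0,0,0.102],8.7],
  [[-2.3,-1.3,0.2],[0,0,0.102],8.7],
  [[-2.4,-1.1,0.2],[0,0,0.102],8.7],
  [[-2.5,-0.9,0.2],[0,0,0.102],8.7],
  [[0,0,0],[0,0,0],8.7],
  [[0,0,0],[0,0,0],8.7],
])

```text
time: 43.85
tool_pos: [0.4838, -0.3188, 0.1192]
tool_rot: [-2.488, -1.917, -0.001]
contact_force: [-0.4, 0.6, 0.6]
finger_gap: 1.0
grip_force: 0.0
```

```bash
python3 - <<'E'
from h import *
st()
plan([([.4828,-.3202,.040],-15,4)])
s=snapshot("wrist"); cv2.imwrite("pics/w5.png",s["color"])
E
```

```text
t43.85 tcp [ 0.4838 -0.3188  0.1192] az -14.8 tilt 0.001 F [-0.4  0.6  0.6] M [ 0.02  0.04 -0.02] gap 87.0mm grip 0.0 q [-0.24  0.35  0.94  1.79 -0.31  1.16  0.53]
-> [ 0.4828 -0.3202  0.04  ] -15
[([-0.04, -0.01, 1.98], [-0.0, -0.0, 0.001]), ([-0.04, -0.02, 1.98], [-0.0, -0.0, 0.001]), ([-0.04, -0.01, 1.98], [-0.0, -0.001, 0.001]), ([-0.05, -0.02, 1.98], [-0.0, -0.0, 0.001])]
```

View pics/w5.png

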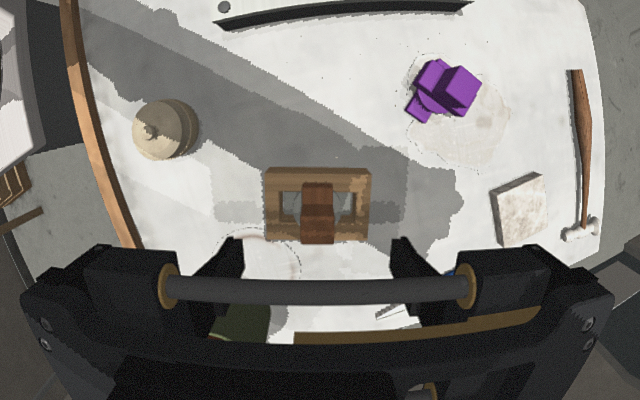

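The step stake, brown in its stand at px (317,210), is centred between the fingers. The purple look-alike is well away at (445,90).

Emit:
apply_moves([
  [[-0.2,-0.1,2],[0,0,0],8.7],
  [[0,0,2],[0,0,0],8.7],
  [[0,0,2],[0,0,0],6],
  [[0,0,2],[0,0,0],4.5],
  [[0,0,0],[0,0,0],1.5],
  [[0,0,0],[0,0,0],1.5],
  [[0,0,0],[0,0,0],1.5],
  [[0,0,0],[0,0,0],1.5],
  [[0,0,0],[0,0,0],1.5],
  [[0,0,0],[0,0,0],1.5],
  [[0,0,0],[0,0,0],1.5],
])

```text
time: 45.28
tool_pos: [0.4819, -0.3227, 0.0401]
tool_rot: [2.491, 1.912, 0.001]
contact_force: [2.0, -0.6, 1.7]
finger_gap: 0.274
grip_force: 30.0
```

```bash
python3 - <<'E'
from h import *
st()
E
```

```text
t45.27 tcp [ 0.4819 -0.3227  0.0401] az -15.0 tilt 0.002 F [ 2.  -0.6  1.7] M [-0.17 -0.34  0.01] gap 23.8mm grip 30.0 q [-0.18  0.45  0.88  1.85 -0.4   1.03  0.6 ]
```

Emit:
apply_moves([
  [[0,0,-0.5],[0,0,0],1.5],
  [[0,0,-1],[0,0,0],1.5],
  [[0,0,-1.5],[0,0,0],1.5],
  [[0,0,-1.5],[0,0,0],1.5],
  [[0,0,-1.5],[0,0,0],1.5],
  [[0,0,-1.5],[0,0,0],1.5],
  [[0,0,-1],[0,0,0],1.5],
  [[0,0,0],[0,0,0],1.5],
])

```text
time: 46.28
tool_pos: [0.4816, -0.3227, 0.1255]
tool_rot: [2.491, 1.912, 0.002]
contact_force: [-0.2, -0.3, -3.7]
finger_gap: 0.274
grip_force: 30.0
```

```bash
python3 - <<'E'
from h import *
st()
plan([([.510,-.0935,.115],-7.6,7)])
E
```

```text
t46.27 tcp [ 0.4816 -0.3227  0.1255] az -15.0 tilt 0.002 F [-0.2 -0.3 -3.7] M [-0.09  0.03  0.01] gap 23.8mm grip 30.0 q [-0.24  0.34  0.95  1.78 -0.3   1.17  0.53]
-> [ 0.51   -0.0935  0.115 ] -7.6
[([3.27, -0.46, 0.15], [0.0, 0.0, -0.018]), ([3.28, -0.4, 0.15], [0.0, 0.0, -0.019]), ([3.28, -0.33, 0.15], [0.0, 0.0, -0.018]), ([3.29, -0.27, 0.15], [0.0, 0.0, -0.019]), ([3.29, -0.21, 0.15], [0.001, 0.0, -0.018]), ([3.29, -0.16, 0.15], [0.0, 0.0, -0.019]), ([3.3, -0.09, 0.14], [0.001, 0.0, -0.018])]
```

Emit:
apply_moves([
  [[3.2,-0.5,0.1],[0,0,-0.018],1.5],
  [[3.2,-0.4,0.1],[0,0,-0.018],1.5],
  [[3.3,-0.3,0.1],[0,0,-0.018],1.5],
  [[3.3,-0.3,0.1],[0,0,-0.019],1.5],
  [[3.3,-0.2,0.1],[0,0,-0.019],1.5],
  [[3.3,-0.2,0.1],[0,0,-0.018],1.5],
  [[3.1,0,0.1],[0,0,-0.018],1.5],
  [[0,0,0],[0,0,0],1.5],
  [[0,0,0],[0,0,0],1.5],
])

```text
time: 47.4
tool_pos: [0.5088, -0.0969, 0.1172]
tool_rot: [2.366, 2.067, -0.002]
contact_force: [-0.3, -0.7, -1.6]
finger_gap: 0.277
grip_force: 30.0
```

```bash
python3 - <<'E'
from h import *
st()
plan([([.510,-.0962,.080],-7.6,4)])
E
```

```text
t47.40 tcp [ 0.5088 -0.0969  0.1172] az -7.7 tilt 0.001 F [-0.3 -0.7 -1.6] M [-0.11  0.04 -0.06] gap 24.1mm grip 30.0 q [-0.66  0.15  0.87  1.93 -0.13  1.11  0.12]
-> [ 0.51   -0.0962  0.08  ] -7.6
[([0.02, 0.03, 0.93], [-0.0, 0.0, -0.0]), ([0.02, 0.03, 0.93], [-0.0, 0.0, -0.001]), ([0.02, 0.03, 0.93], [-0.0, 0.0, -0.0]), ([0.03, 0.02, 0.93], [-0.001, 0.001, -0.001])]
```

Emit:
apply_moves([
  [[0.1,0.1,0.9],[0,0,0],1.5],
  [[0,0,0.9],[0,0,0],1.5],
  [[0,0,0.9],[0,0,0],1.5],
  [[0,0,0.9],[0,0,0],1.5],
  [[0,0,0.4],[0,0,0],1.5],
  [[0,0,0.4],[0,0,0],1.5],
  [[0,0,0],[0,0,0],1.5],
])

```text
time: 48.28
tool_pos: [0.5103, -0.0953, 0.0734]
tool_rot: [-2.365, -2.068, 0.0]
contact_force: [0.7, -0.4, -2.8]
finger_gap: 0.271
grip_force: 30.0
```

```bash
python3 - <<'E'
from h import *
st()
E
```

```text
t48.27 tcp [ 0.5103 -0.0953  0.0734] az -7.7 tilt 0.000 F [ 0.7 -0.4 -2.8] M [-0.07  0.11  0.02] gap 23.6mm grip 30.0 q [-0.63  0.23  0.85  1.97 -0.2   1.03  0.18]
```

Emit:
apply_moves([
  [[0,0,0.6],[0,0,0],1.5],
  [[0,0,0.6],[0,0,0],1.5],
  [[0,0,0.6],[0,0,0],1.5],
  [[0,0,0.5],[0,0,0],1.5],
  [[0,0,0],[0,0,0],1.5],
])

```text
time: 48.9
tool_pos: [0.5103, -0.0954, 0.0503]
tool_rot: [-2.365, -2.068, 0.0]
contact_force: [0.5, -0.3, -3.4]
finger_gap: 0.275
grip_force: 30.0
```

```bash
python3 - <<'E'
from h import *
st()
E
```

```text
t48.90 tcp [ 0.5103 -0.0954  0.0503] az -7.7 tilt 0.000 F [ 0.5 -0.3 -3.4] M [-0.15  0.02 -0.02] gap 23.9mm grip 30.0 q [-0.61  0.27  0.83  1.99 -0.24  0.98  0.21]
```

Emit:
apply_moves([
  [[0,0,0],[0,0,-0.157],1.5],
  [[0,0,0],[0,0,-0.157],1.5],
  [[0,0,0],[0,0,-0.157],1.5],
  [[0,0,0],[0,0,-0.157],1.5],
  [[0,0,0],[0,0,-0.157],1.5],
  [[0,0,0],[0,0,-0.157],1.5],
  [[0,0,0],[0,0,-0.157],1.5],
  [[0,0,0],[0,0,-0.157],1.5],
  [[0,0,0],[0,0,-0.157],1.5],
  [[0,0,0],[0,0,-0.157],1.5],
  [[0,0.1,0],[0,0,0],1.5],
])

```text
time: 50.28
tool_pos: [0.5105, -0.0945, 0.0506]
tool_rot: [0.215, 3.134, 0.0]
contact_force: [0.6, 0.2, -3.1]
finger_gap: 0.272
grip_force: 30.0
```

```bash
python3 - <<'E'
from h import *
st()
E
```

```text
t50.27 tcp [ 0.5105 -0.0945  0.0506] az 82.2 tilt 0.000 F [ 0.6  0.2 -3.1] M [ 0.06 -0.01 -0.01] gap 23.7mm grip 30.0 q [-0.4   0.22  0.59  1.98 -0.15  0.98  1.7 ]
```

Emit:
apply_moves([
  [[0,0,0],[0,0,0],5],
  [[0,0,0],[0,0,0],7],
  [[0,0,0],[0,0,0],8.7],
  [[0,0,-2],[0,0,0],8.7],
  [[0,0,-3],[0,0,0],8.7],
  [[0,0,-4],[0,0,0],8.7],
  [[0,-5,-2],[0,0,0],8.7],
  [[0,-5,0],[0,0,0],8.7],
  [[0,-5,0],[0,0,0],8.7],
  [[0,-5,0],[0,0,0],8.7],
  [[0,0,0],[0,0,0],8.7],
])

```text
time: 51.65
tool_pos: [0.4816, -0.2978, 0.1611]
tool_rot: [0.225, 3.133, -0.005]
contact_force: [0.4, 0.6, -0.1]
finger_gap: 1.0
grip_force: 0.0
```

```bash
python3 - <<'E'
from h import *
st()
t=snapshot("top");P=cloud(t);head(P,"flat0",.523,.005,.06);head(P,"step1",.510,-.094,.06);head(P,"step1low",.510,-.094,.055);head(P,"saddle2",.622,-.008,.06);head(P,"round3",.609,-.107,.06)
cv2.imwrite("pics/fin.png",cv2.resize(t["color"][110:260,190:450],None,fx=3,fy=3,interpolation=cv2.INTER_CUBIC))
E
```

```text
t51.65 tcp [ 0.4816 -0.2978  0.1611] az 81.8 tilt 0.003 F [ 0.4  0.6 -0.1] M [ 0.03 -0.01 -0.01] gap 87.0mm grip 0.0 q [-0.16  0.22  0.76  1.77 -0.16  1.21  2.07]
flat0 [519.3   2.4] [23.8 49.7] wide az -8.1 142 top 0.0951
step1 [505.9 -94.9] [23.7 48.1] wide az -7.6 126 top 0.097
step1low [505.9 -95. ] [23.7 48.1] wide az -7.9 129 top 0.097
saddle2 [622.7 -10.1] [24.  52.6] wide az -6.3 153 top 0.096
round3 [ 608.7 -109.4] [23.7 43.8] wide az -7.9 124 top 0.0959
```

View pics/fin.png

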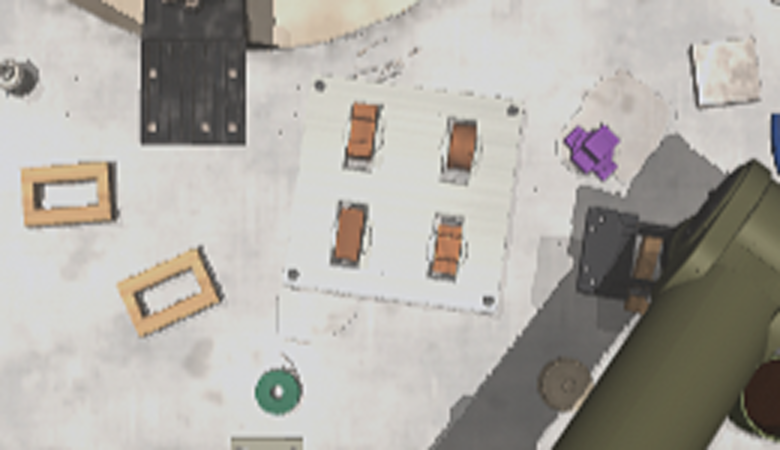

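The final picture shows all four stakes locked square across their slots: flat (350,233), step (447,248), saddle (362,130) and round (461,145). All are within 5 mm of centre, and the bystanders look untouched.

```bash
python3 -c "
from rig import *
print(finish_job())"
```

```text
the job is handed in; nothing more can be done
None
```

The job is handed in, with no verdict returned: by the last top-camera measurement, flat is locked in slot 0, round in slot 3, saddle in slot 2 and step in slot 1, each within about 5 mm of its slot centre, and the jar, bottle, mug and spool were not touched.

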